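Hang the rubber-band bin on the sorting case and hold it home for the screws

ROBOT

A 7-joint arm with a two-finger parallel gripper is mounted at the origin on the work surface. World frame = base frame: x ahead of the robot, y to its left, z up, the work surface at z = 0. Lengths are in mm, angles in rad, forces in N, time in s.
With the tool pointing down it reaches from about 400 to 750 mm from the base axis. Payload 19.5 kg.
Tool frame: the origin (TCP) lies at the very end of the fingers, on their centre line; the grasp point (between the pads) lies 19 mm behind it; x points along the fingers, z is the direction in which the jaws open and shut, and the axes are right-handed (so a half turn about x gives the same grasp; the last joint's range is limited). The gripper opens to 85 mm and grips with 20 to 120 N. Pads are 22 mm wide; open, the fingers measure 114 mm over their backs; the gripper's body (76 mm by 85 mm) begins 54 mm behind the grasp point. The pads swing forward as they close: fully open they stand 13 mm farther back than shut.
Start: joints at [1.058, 0.707, -0.028, 1.485, 0.022, 0.951, -0.075], TCP at [260.808, -512.42, 231.268] pointing down, gripper open.
Joint ranges: [-2.71, 2.71], [-0.32, 2.16], [-1.57, 1.52], [0, 2.45], [-1.46, 4.6], [0, 2.02], [-2.83, 2.83]. Speed limits (rad/s): [1.89, 1.89, 2.57, 2.57, 3.01, 3.01, 3.01].

INTERFACE

Orientations are given as [roll, pitch, yaw] about the fixed x, y, z axes, in that order (R = Rz(yaw) Ry(pitch) Rx(roll)).
In Python, from workcell import arm gives the robot as it stands. The module is installed in compiled form; this text tells all that it offers.
- The arm moves only by the shell command python3 -m inch 'ROWS' [OPENING]. ROWS is JSON, a list of rows, each an object of numbers: "x", "y", "z": the shift along the tool's x, y, z in units of 40 mm (1.0 is 40 mm); "wx", "wy", "wz": the turn, a rotation vector about the tool's x, y, z in units of 8 degrees (1.0 is 8 degrees). A call has 1 to 12 rows; each row shifts and turns the commanded pose from where the row before left it, along the tool's axes as they then stand; what a row does not reach is not made up. A row lasts 1/8 s, in which the tool goes at most 62.5 mm and 10.7 degrees, less where a joint would pass 70% of its speed; a pose out of reach is approached as far as the arm can. A call is refused whole if a number of a shift passes 1 or a number of a turn 1, either way. A call with a gripper value outside its range is refused whole. OPENING is the opening, from -1 (shut) to 1 (fully open), set as the call begins (- or left out, the last holds). The fingers move at their own pace and stop on an object; the grip force is fixed at half the most. Time passes only in rows, so rows that do not move let the fingers close. It gives the time, the measured TCP pose, the force and the opening at its end, in the units of the state.
- arm.observe(): the state, without advancing time (a new reading comes with each control period).
- arm.read_camera(name): name is "side" or "top"; returns a dict with "img" (420x560x3 uint8, red, green, blue), "z_map" (420x560 float32, mm along the optical axis (not along the pixel's ray), 0 where there is no reading), "intrinsics" (3x3 intrinsics, pixels), "dist_coeffs" ([k1, k2, p1, p2, k3] as OpenCV has them; the pictures are not rectified), "position" and "orientation" of the camera in the world. Camera axes: x right, y down, z forward; pixel columns grow to the right and rows downward; lengths in mm; the calibration is good to about 2 mm. A picture is of the moment at which its call begins.
- arm.close_job(): hands the job in, once; it reports no verdict.
The state is a dict: "time_s": time; "joint_pos": joint angles; "joint_velocities": joint speeds; "effort": joint torques, N m; "tcp_pos": TCP position; "ee_rot": TCP orientation; "force": force on the tool from outside, world axes, zero at the start; "torque": the same for the moment, N m; "grip_width": opening from 0.0 (shut) to 1.0 (fully open).
Only numpy, scipy, OpenCV 4.12 (cv2) and the standard library are available. Lean on these libraries where they do the work, as an engineer would, in place of code of your own. Each camera call takes 0.05 s, during which the arm holds its last target.

TASK

Hang the sheet-metal bin by its bail handle on the two hooks of the sorting case, back to the case's end panel, and let go of it. Then push the bin so that its back goes home flat against the thin end panel, and keep it pressed there with a steady push of about 10 newtons (a kilo's worth) for at least three seconds while I put the screws in; do not dent the panel. Finish still pressing, with the bar still down on both hooks, and leave everything else on the table where it is.

Things in the scene. Friction and masses are not known exactly. Their poses are not given: they have to be found in the camera images.
- bin: The bin to hang, the only thing with a handle: open bin of bare sheet metal, 100 mm deep (x), 176 wide (y), 95 high, walls 3 mm, 0.27 to 0.47 kg, stiff fixed bail handle over it; starts upright on the table. Origin: centre of its underside. -x is the front (plain wall, face at -50 mm), +x the back plate (face at +50 mm, 220 mm wide: a 22 mm screw ear each side), y along the bar, z up.
- bar (a point): Middle of the handle's top bar: square, 10 x 10 mm, straight along the bin's y, 158 mm free between its two legs (6 mm each, down to the bin's sides). 160 mm above the bin's underside (65 mm above the rim), 38 mm in front of the back face, 62 mm behind the front face. Axes as the bin's.
- front (a point): Middle of the bin's front face, 47.5 mm above its underside and 47.5 mm below its rim. Axes as the bin's. Pushed 10 to 40 mm above this point, towards the rim, the bin goes home flat; pushed low down, only its bottom edge may reach the panel.
- hooks: Two steel hooks fixed on top of the case, reaching out over its end panel, 62 mm either side of the panel's middle. Each: a level smooth round arm of 8 mm, top 245 mm above the table, straight to 62 mm out from the panel's face, then turned up (tip 258 mm high, 76 mm out). Origin: on the table under the middle of the panel's face; +x horizontal, into the case; y along the panel; z up.
- seat (a point): Where the middle of the bar should be set down: midway between the hooks, 44 mm out from the panel's face, 250 mm high (height of the bar's middle when it rests on the hooks). 38 to 55 mm out is free for the bar; set down farther out, the bin leans more when pushed. Axes as hooks: +x horizontal, towards the panel. The case's top board is 220 mm high, so an open gripper fits over it here.
- panel: Thin grey sheet infill of the case's end, 258 mm wide, from 32 to 200 mm above the table. Origin: on the table under the middle of its outer face; +x into the case (the pushing direction), y along the panel, z up. Springy: gives about 0.5 mm per newton (5 mm at 10 N); its origin moves with it. With the bin home but unpressed, the bin's front face is 100 mm out from it.
- case: The bench-top letter-sorting case, white and grey steel, 360 mm long, 300 mm wide, 220 mm high, fixed to the table, with pigeonholes of letters. Origin and axes as hooks. A flat folder lies on its top, 180 mm and more behind the panel.
- tin: Bystander: round open tin, 124 mm across, 75 mm high. Origin: centre of its underside.
- carton: Bystander: small taped carton 120 x 90 x 70 mm. Origin: centre of its underside.
- tray: Bystander: sheet-metal tray without handle, 100 x 130 x 50 mm. Origin: centre of its underside.
- driver: Bystander: drill driver lying on its side, about 190 x 190 mm, 54 mm high. Origin: on the table near its middle.
- dish: Bystander: round dish of screws, 84 mm across, 22 mm high. Origin: centre of its underside.
- stamp: Bystander: upright wooden hand stamp, 36 mm across, 84 mm high. Origin: centre of its underside.
- flask: Bystander: steel drinking flask, 66 mm across, 200 mm high. Origin: centre of its underside.
- inkpad: Bystander: flat closed ink-pad box, 100 x 65 x 21 mm. Origin: centre of its underside.

How it is judged:
By the outcome, as a careful person would: the job done as asked, in the order asked, and still so for the second after the job is handed in, while the arm keeps its last pose, push and grip.
It also fails if it takes over 67 s, if anything falls off the work surface, if the arm or the gripper's body presses on something with over 40 N, if the wrist force passes 120 N, or if a joint passes its speed limit or range.

## Working session

There is one attempt and no reset: what is moved stays moved. The work goes in short steps, Python scripts to look and compute and a shell command to move; the robot and the scene stay as the last step left them, time stands still between calls to the robot, and variables do not carry over. Pictures are saved under pics/ and viewed, and the job is handed in when it is done.

```bash
mkdir -p pics; cat > h.py <<'E'
import numpy as np, cv2
from workcell import arm
def snap(n,tag):
    c=arm.read_camera(n); np.savez(f'{tag}.npz',**{k:np.array(v) for k,v in c.items()})
    cv2.imwrite(f'pics/{tag}.png',c['img'][:,:,::-1]); return c
E
python3 - <<'E'
from h import *
print(arm.observe())
for n in('side','top'):
    c=snap(n,n+'0'); print(n,c['intrinsics'],c['dist_coeffs'],c['position'],c['orientation'])
E
```

```text
{'time_s': 0.0, 'joint_pos': array([ 1.05831898,  0.70708112, -0.02760735,  1.48497568,  0.02202025,
        0.95089807, -0.07548628]), 'joint_velocities': array([ 7.59313974e-04,  2.26493876e-04,  1.35470402e-03, -1.07854791e-03,
        1.82214124e-05, -2.75549858e-04,  9.73273842e-04]), 'effort': array([-7.60841667e-04, -8.83219242e+01,  1.23449050e+00, -2.36173511e+01,
        1.68216781e-02,  6.51878596e-03,  1.99289332e-05]), 'tcp_pos': array([ 260.68456549, -512.22924746,  230.84560796]), 'ee_rot': array([-3.08861455,  1.56973711,  2.09456961]), 'force': array([-0.14220788,  0.28518818,  0.46864724]), 'torque': array([ 0.00331711,  0.01563623, -0.02145016]), 'grip_width': 1.0009819793198385}
side [[482.95628062   0.         278.65586681]
 [  0.         482.95628062 217.36419038]
 [  0.           0.           1.        ]] [-0.06220624  0.          0.          0.          0.        ] [  155.77960019 -1243.76023694   971.48864339] [-2.18172883 -0.01980302 -0.30448586]
top [[452.1825805    0.         281.53657913]
 [  0.         452.1825805  206.79649208]
 [  0.           0.           1.        ]] [0.04909537 0.         0.         0.         0.        ] [ 326.79378659 -134.30324393 1459.7469977 ] [-2.97661209 -0.00777519 -1.56996274]
```

View pics/side0.png

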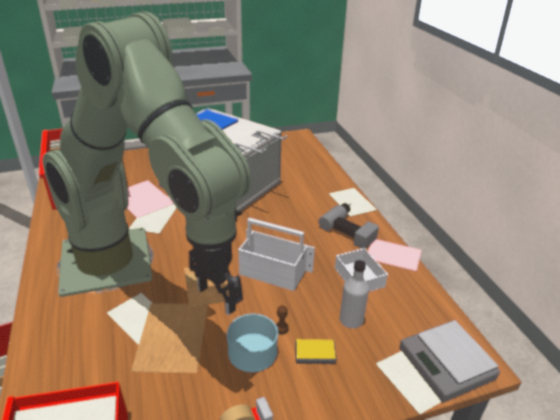

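View pics/top0.png

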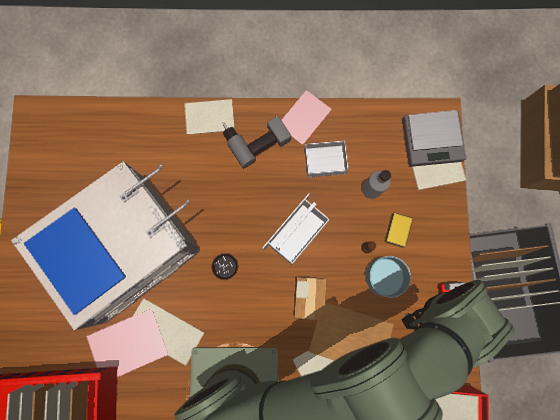

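The side view shows the bin at about (275,250), the case end at about (245,170) and the bystanders around them. In the top view the bin is at about (297,228) and the hooks at about (140,183) and (168,217). Next I'll enlarge both.

```bash
cat >> h.py <<'E'
from scipy.spatial.transform import Rotation as R
def load(tag): return dict(np.load(tag+'.npz'))
def rot(c): return R.from_euler('xyz',c['orientation']).as_matrix()
def ray(c,p):
    u=cv2.undistortPoints(np.array([[p]],float),c['intrinsics'],c['dist_coeffs'])[0,0]
    return rot(c)@np.array([u[0],u[1],1.])
def atz(c,p,z):
    d=ray(c,p); return c['position']+d*(z-c['position'][2])/d[2]
def dep(c,p):
    return c['position']+ray(c,p)*float(c['z_map'][int(round(p[1])),int(round(p[0]))])
def tri(c1,p1,c2,p2):
    a,b=ray(c1,p1),ray(c2,p2); s=np.linalg.lstsq(np.c_[a,-b],c2['position']-c1['position'],rcond=None)[0]
    A=c1['position']+s[0]*a;B=c2['position']+s[1]*b
    return (A+B)/2,np.linalg.norm(A-B)
def proj(c,P):
    Rw=rot(c).T; return cv2.projectPoints(np.atleast_2d(P).astype(float),cv2.Rodrigues(Rw)[0],-Rw@c['position'],c['intrinsics'],c['dist_coeffs'])[0][:,0]
def crop(tag,x,y,w,h,k,out):
    im=cv2.imread(f'pics/{tag}.png')[y:y+h,x:x+w]
    im=cv2.resize(im,None,fx=k,fy=k,interpolation=cv2.INTER_CUBIC)
    for i in range(0,w,10):
        cv2.line(im,(i*k,0),(i*k,8 if i%20 else 16),(0,0,255),1)
        if i%20==0: cv2.putText(im,str(x+i),(i*k,28),0,.4,(0,0,255),1)
    for i in range(0,h,10):
        cv2.line(im,(0,i*k),(8 if i%20 else 16,i*k),(0,0,255),1)
        if i%20==0: cv2.putText(im,str(y+i),(18,i*k+4),0,.4,(0,0,255),1)
    cv2.imwrite(f'pics/{out}.png',im)
E
python3 - <<'E'
from h import *
crop('top0',250,180,100,90,6,'tb'); crop('top0',100,150,130,95,6,'th')
crop('side0',230,210,100,85,7,'sb'); crop('side0',190,105,130,100,6,'sh')
E
```

```text
(no output)
```

View pics/tb.png

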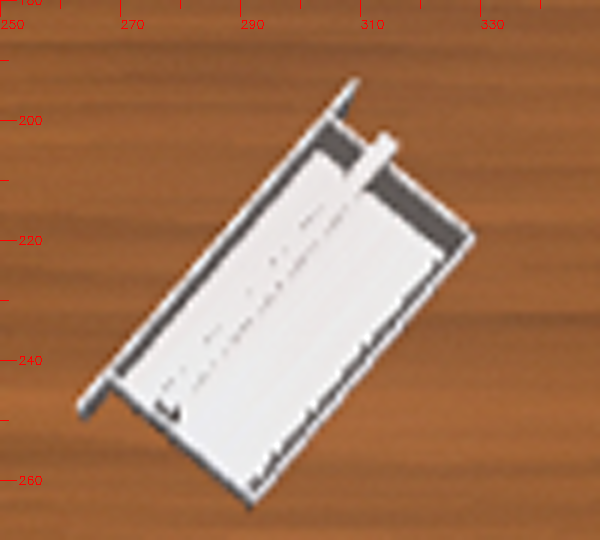

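View pics/th.png

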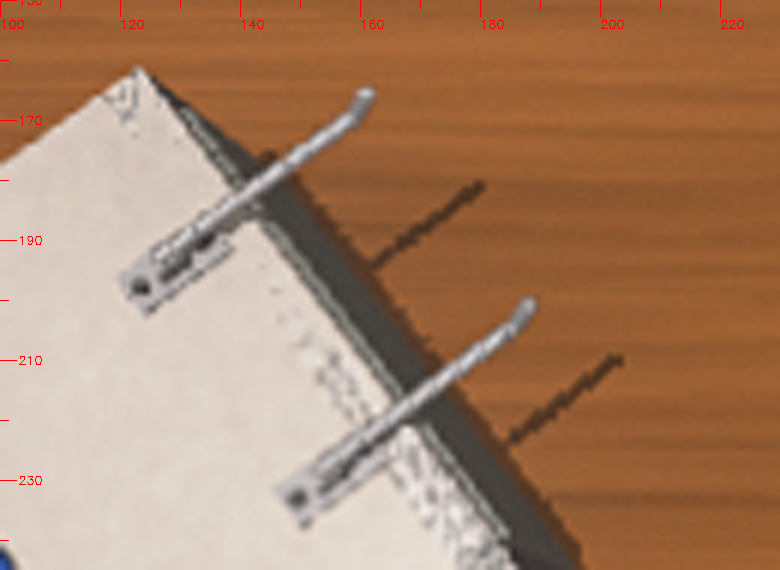

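View pics/sb.png

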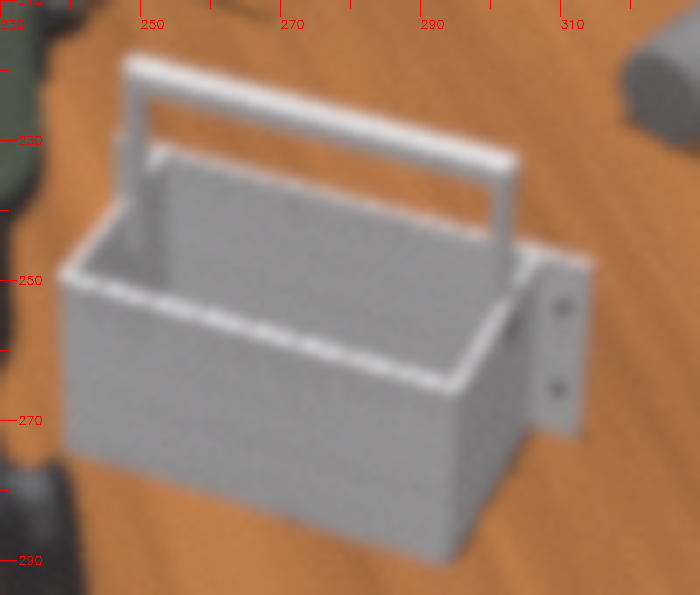

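View pics/sh.png

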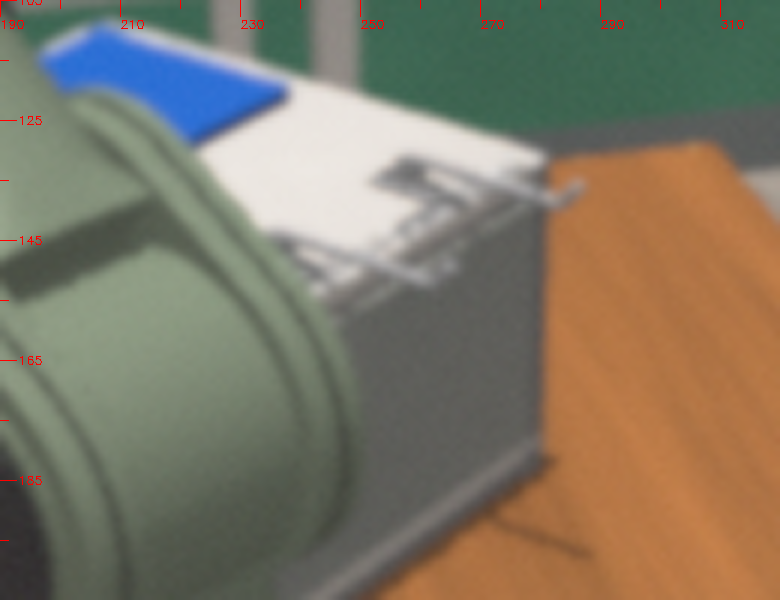

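```bash
cat > fit.py <<'E'
from h import *
from scipy.optimize import least_squares
def W(p,P):
    c,s=np.cos(p[2]),np.sin(p[2]); P=np.array(P,float)
    return np.c_[p[0]+c*P[:,0]-s*P[:,1],p[1]+s*P[:,0]+c*P[:,1],(p[3] if len(p)>3 else 0)+P[:,2]]
def fit(obs,p0,name):
    def r(p): return np.concatenate([(proj(c,W(p,[P]))[0]-np.array(q)) for c,P,q in obs])
    s=least_squares(r,p0,loss='soft_l1'); print(name,s.x.round(3),np.degrees(s.x[2]).round(2)); print(r(s.x).reshape(-1,2).round(1).tolist()); return s.x
E
python3 - <<'E'
from fit import *
t,s=load('top0'),load('side0')
L=[((50,-110,95),(308.5,193.8),None),((50,110,95),(263.2,247.5),None),((-50,-88,95),(328.8,219.5),(295,265)),((-50,88,95),(291.5,263.5),(238.8,249)),
((-50,-88,0),None,(294,290)),((-50,88,0),None,(239,274.5)),((12,-85,165),(314.8,204),(304,232.3)),((12,85,165),None,(248.5,218.5))]
def mk(L): return [(c,P,q) for P,a,b in L for c,q in((t,a),(s,b)) if q]
for P,a,b in L:
    if a and b: print(P,tri(t,a,s,b))
fit(mk(L),[400,-150,.9],'bin'); fit(mk(L),[400,-150,.9,0],'bin4')
H=[((-76,-62,258),(161.5,165),(286,135.5)),((-76,62,258),(189,200),(265,149)),((-62,-62,241),(158.5,169),(283.5,139)),((-62,62,241),(186.3,204),(261,152))]
for P,a,b in H: print(P,tri(t,a,s,b))
fit(mk(H),[400,200,2.2],'hk');fit(mk(H),[400,200,2.2,0],'hk4')
H+=[((0,-150,220),(123.5,161.8),(280.8,131))]
p=fit(mk(H),[400,200,2.2],'hk')
print(proj(t,W(p,[(0,150,220),(360,-150,220),(0,0,220)])))
print('dep', [dep(t,q).round(1) for q in((297,228),(310,208),(308,211),(145,205),(175,212))])
E
```

```text
(-50, -88, 95) (array([ 518.00378132, -289.28841103,   97.05182972]), np.float64(6.466511819249159))
(-50, 88, 95) (array([ 385.41197898, -175.34133645,   95.42428123]), np.float64(7.148708090146299))
(12, -85, 165) (array([ 555.61271441, -241.99447298,  167.90809268]), np.float64(10.742483896267567))
bin [ 484.769 -194.939    0.875] 50.13
[[-0.2, -2.1], [-1.2, -0.9], [0.3, -1.7], [-0.4, 0.7], [0.7, -1.1], [-1.2, 0.6], [-0.7, 0.7], [-0.4, -0.2], [-0.3, -2.3], [-1.5, 0.7], [-1.1, 0.2]]
bin4 [ 484.253 -195.779    0.879    1.942] 50.35
[[-0.0, -2.1], [-0.8, -0.7], [0.6, -1.7], [-0.3, 0.3], [1.2, -0.9], [-1.3, 0.3], [-0.6, 0.4], [-0.6, -0.4], [-0.0, -2.3], [-1.5, 0.2], [-1.3, -0.1]]
(-76, -62, 258) (array([643.45564986, 183.05003782, 257.07132349]), np.float64(3.516197791610026))
(-76, 62, 258) (array([546.68756984, 105.51225894, 256.84714058]), np.float64(3.1733418483649665))
(-62, -62, 241) (array([637.91413869, 195.45084074, 238.6600482 ]), np.float64(5.589269836183893))
(-62, 62, 241) (array([537.15225102, 115.50306968, 242.50075819]), np.float64(1.04167797110803))
hk [547.586 203.597   2.243] 128.52
[[0.2, -0.7], [-0.5, -0.1], [0.0, -0.6], [-0.6, -0.2], [0.6, -0.1], [-1.5, -0.2], [-0.2, -0.3], [-0.1, 0.3]]
hk4 [547.731 203.867   2.243  -0.601] 128.52
[[0.1, -0.7], [-0.5, 0.0], [-0.0, -0.6], [-0.5, -0.1], [0.6, -0.1], [-1.5, -0.0], [-0.3, -0.3], [-0.1, 0.4]]
hk [546.601 203.245   2.256] 129.23
[[-0.2, -0.4], [-0.8, -0.2], [0.2, -0.6], [-0.5, -0.2], [0.3, 0.2], [-1.8, -0.2], [-0.0, -0.3], [-0.0, 0.3], [0.3, -1.0], [-0.4, 0.1]]
[[189.19993769 243.72682991]
 [ 13.20325479 242.26867108]
 [156.18720571 201.76441056]]
dep [array([ 500.3, -195.8,   -1.6]), array([ 538.9, -226.8,  165.7]), array([ 529.4, -220.6,  170.1]), array([536.4, 231.6, 226.1]), array([514.3, 144.9, 244. ])]
```

```bash
python3 - <<'E'
from fit import *
t,s=load('top0'),load('side0')
L=[((50,-110,95),(308.5,193.8),(314.5,247)),((50,110,95),(263.2,247.5),None),((-50,-88,95),(328.8,219.5),(295,265)),((-50,88,95),(291.5,263.5),(238.8,249)),
((-50,-88,0),None,(294,290)),((-50,88,0),None,(239,274.5)),((12,-85,165),(314.8,204),(304,232.3)),((12,85,165),None,(248.5,218.5))]
H=[((-76,-62,258),(161.5,165),(286,135.5)),((-76,62,258),(189,200),(265,149)),((-62,-62,241),(158.5,169),(283.5,139)),((-62,62,241),(186.3,204),(261,152)),((0,-150,220),(123.5,161.8),(280.8,131))]
for nm,LL,p0 in(('bin',L,[400,-150,.9]),('hk',H,[500,200,2.2])):
    fit([(t,P,a) for P,a,b in LL if a],p0,nm+' top'); fit([(s,P,b) for P,a,b in LL if b],p0,nm+' side')
# table depth check
for c,n,pts in((t,'t',[(220,220),(350,180),(240,300),(60,120)]),(s,'s',[(300,310),(330,180),(400,320),(150,200)])):
    print(n,[dep(c,q).round(1).tolist() for q in pts])
# TCP
o=arm.observe(); print(proj(t,o['tcp_pos']),proj(s,o['tcp_pos']))
crop('side0',185,245,80,75,8,'sg')
E
```

```text
bin top [ 480.007 -194.751    0.863] 49.47
[[0.2, -0.4], [-1.4, 0.2], [0.4, 0.2], [0.3, 0.4], [-0.0, -0.5]]
bin side [ 487.615 -193.823   -5.408] -309.88
[[0.2, -0.3], [0.5, 0.3], [-0.3, 0.2], [0.2, 0.3], [0.4, -0.6], [-0.6, 0.3], [-0.3, -0.2]]
hk top [545.242 203.294   2.26 ] 129.49
[[-0.3, 0.0], [0.1, -0.3], [0.1, 0.7], [-0.0, 0.0], [0.1, -0.3]]
hk side [548.75  202.774   2.248] 128.77
[[-0.1, -0.1], [-0.0, -0.2], [-1.1, -0.1], [0.4, 0.3], [0.5, 0.1]]
t [[525.5, 54.1, 3.3], [659.7, -371.4, 1.7], [271.5, -14.6, -1.0], [862.4, 593.3, -5.0]]
s [[513.4, -366.8, -0.7], [862.5, 263.0, 1.3], [761.6, -481.5, 0.9], [167.8, 309.5, 0.0]]
[[420.82660678 308.05913133]] [[215.53769055 305.18798285]]
```

View pics/sg.png

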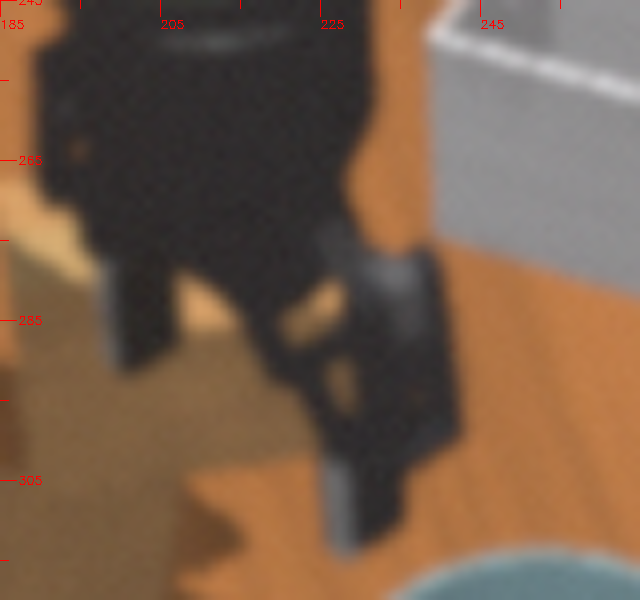

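```bash
cat >> h.py <<'E'
def T():
    o=arm.observe(); return o,R.from_euler('xyz',o['ee_rot']).as_matrix()
def need(p,Rt=None):
    """shift in tool units (40mm) and turn in units of 8deg to reach world p / rotation Rt"""
    o,M=T(); d=M.T@(np.array(p)-o['tcp_pos'])/40
    print('t',o['time_s'],'tcp',o['tcp_pos'].round(1),'shift xyz',d.round(3),'F',o['force'].round(1),'q7',o['joint_pos'].round(2),'grip',round(o['grip_width'],3))
    if Rt is not None: print('turn',(np.degrees(R.from_matrix(M.T@Rt).as_rotvec())/8).round(3))
def down(yz):  # tool pointing down, tool z horizontal at world yaw yz deg
    z=np.array([np.cos(np.radians(yz)),np.sin(np.radians(yz)),0]); x=np.array([0,0,-1.]); return np.c_[x,np.cross(z,x),z]
E
python3 - <<'E'
from h import *
o,M=T(); print(M.round(3))
for a in(50,230): need((491.7,-185.3,230),down(a))
E
```

```text
[[-0.     0.891  0.454]
 [ 0.001  0.454 -0.891]
 [-1.    -0.    -0.001]]
t 0.1 tcp [ 260.7 -512.3  230.9] shift xyz [ 0.026  8.854 -4.665] F [ 0.4 -0.4 -0.5] q7 [ 1.06  0.71 -0.03  1.48  0.02  0.95 -0.08] grip 1.0
turn [-1.4128e+01 -4.0000e-03 -6.0000e-03]
t 0.1 tcp [ 260.7 -512.3  230.9] shift xyz [ 0.026  8.854 -4.665] F [ 0.4 -0.4 -0.5] q7 [ 1.06  0.71 -0.03  1.48  0.02  0.95 -0.08] grip 1.0
turn [ 8.372e+00 -6.000e-03  4.000e-03]
```

```bash
python3 -m inch '[{"y":0.5,"z":-0.26},{"y":0.93,"z":-0.49},{"y":0.93,"z":-0.49},{"y":0.93,"z":-0.49},{"y":0.93,"z":-0.49},{"y":0.93,"z":-0.49},{"y":0.93,"z":-0.49},{"y":0.93,"z":-0.49},{"y":0.93,"z":-0.49},{"y":0.93,"z":-0.49},{}]'
python3 -m inch '[{"wx":0.5},{"wx":1},{"wx":1},{"wx":1},{"wx":1},{"wx":1},{"wx":1},{"wx":1},{"wx":0.87},{},{}]'
python3 - <<'E'
from h import *
need((491.7,-185.3,200),down(230))
snap('side','side1');snap('top','top1')
crop('side1',225,170,110,120,5,'sb1');crop('top1',240,170,120,110,5,'tb1')
E
```

```text
t 0.1 tcp [ 260.7 -512.3  230.9] shift xyz [ 0.776  8.854 -4.665] F [ 0.4 -0.4 -0.5] q7 [ 1.06  0.71 -0.03  1.48  0.02  0.95 -0.08] grip 1.0
turn [ 8.372e+00 -6.000e-03  4.000e-03]invalid input at $[0]: expected keys x, y, z, wx, wy, wz
invalid input at $[0]: expected keys x, y, z, wx, wy, wz
```

View pics/sb1.png

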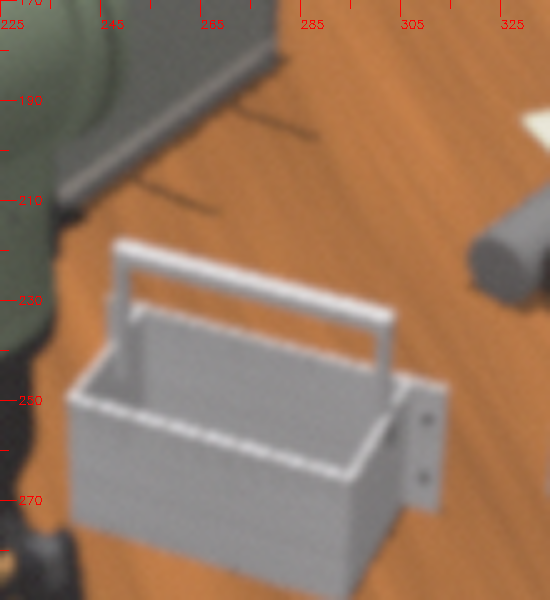

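View pics/tb1.png

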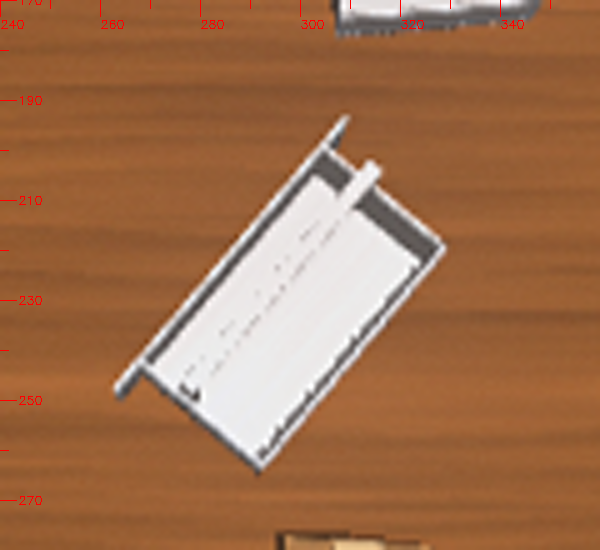

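The arm didn't move: every row has to name all six keys. The bin is where it was, with the bar at (249,218)–(303,232) in the side view.

```bash
python3 -m inch '[{"x":0,"y":0.5,"z":-0.26,"wx":0,"wy":0,"wz":0},{"x":0,"y":0.93,"z":-0.49,"wx":0,"wy":0,"wz":0},{"x":0,"y":0.93,"z":-0.49,"wx":0,"wy":0,"wz":0},{"x":0,"y":0.93,"z":-0.49,"wx":0,"wy":0,"wz":0},{"x":0,"y":0.93,"z":-0.49,"wx":0,"wy":0,"wz":0},{"x":0,"y":0.93,"z":-0.49,"wx":0,"wy":0,"wz":0},{"x":0,"y":0.93,"z":-0.49,"wx":0,"wy":0,"wz":0},{"x":0,"y":0.93,"z":-0.49,"wx":0,"wy":0,"wz":0},{"x":0,"y":0.93,"z":-0.49,"wx":0,"wy":0,"wz":0},{"x":0,"y":0.93,"z":-0.49,"wx":0,"wy":0,"wz":0},{"x":0,"y":0,"z":0,"wx":0,"wy":0,"wz":0}]'
python3 -m inch '[{"x":0,"y":0,"z":0,"wx":0.5,"wy":0,"wz":0},{"x":0,"y":0,"z":0,"wx":1,"wy":0,"wz":0},{"x":0,"y":0,"z":0,"wx":1,"wy":0,"wz":0},{"x":0,"y":0,"z":0,"wx":1,"wy":0,"wz":0},{"x":0,"y":0,"z":0,"wx":1,"wy":0,"wz":0},{"x":0,"y":0,"z":0,"wx":1,"wy":0,"wz":0},{"x":0,"y":0,"z":0,"wx":1,"wy":0,"wz":0},{"x":0,"y":0,"z":0,"wx":1,"wy":0,"wz":0},{"x":0,"y":0,"z":0,"wx":0.87,"wy":0,"wz":0},{"x":0,"y":0,"z":0,"wx":0,"wy":0,"wz":0},{"x":0,"y":0,"z":0,"wx":0,"wy":0,"wz":0}]'
python3 - <<'E'
from h import *
need((491.7,-185.3,200),down(230))
snap('side','side2');snap('top','top2')
crop('side2',225,140,110,150,4,'sb2');crop('top2',240,170,120,110,5,'tb2')
E
```

```text
time_s: 1.58
tcp_pos: [493.6, -182.3, 231.0]
ee_rot: [2.54, 1.57, 1.444]
force: [0.6, -0.6, -0.3]
grip_width: 1.005
time_s: 2.95
tcp_pos: [492.1, -185.3, 231.3]
ee_rot: [-1.132, 1.571, 2.885]
force: [0.1, 0.3, -0.5]
grip_width: 1.003
t 2.95 tcp [ 492.1 -185.3  231.3] shift xyz [ 0.781 -0.007  0.006] F [ 0.1  0.3 -0.5] q7 [ 0.09  0.67  0.4   1.67 -0.32  0.87 -1.65] grip 1.003
turn [0.02  0.001 0.002]
```

View pics/sb2.png

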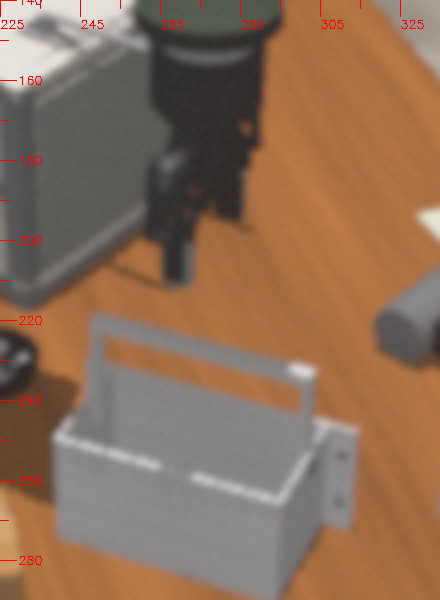

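View pics/tb2.png

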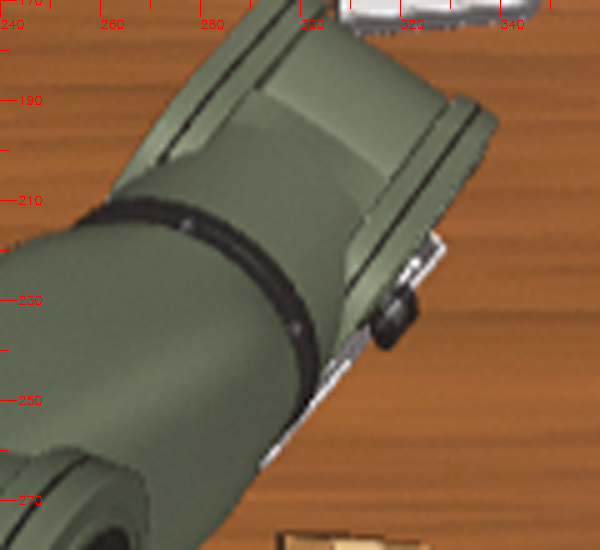

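In the side view the fingertips are over the bin, the near one at (269,210), on either side of the bar's middle line. I'll descend to the bar next.

```bash
python3 -m inch '[{"x":0.5,"y":0,"z":0,"wx":0,"wy":0,"wz":0},{"x":0.75,"y":0,"z":0,"wx":0,"wy":0,"wz":0},{"x":0.7,"y":0,"z":0,"wx":0,"wy":0,"wz":0},{"x":0.3,"y":0,"z":0,"wx":0,"wy":0,"wz":0},{"x":0,"y":0,"z":0,"wx":0,"wy":0,"wz":0}]'
python3 - <<'E'
from h import *
need((491.7,-185.3,141),down(230))
snap('side','side3')
crop('side3',225,170,110,120,5,'sb3'); crop('side3',150,100,150,120,5,'sh3')
E
```

```text
time_s: 3.68
tcp_pos: [492.2, -185.1, 141.3]
ee_rot: [-1.407, 1.57, 2.607]
force: [1.2, -0.1, 0.2]
grip_width: 1.0
t 3.675 tcp [ 492.2 -185.1  141.3] shift xyz [ 0.007 -0.007  0.011] F [ 1.2 -0.1  0.2] q7 [ 0.13  0.79  0.32  1.78 -0.39  0.63 -1.59] grip 1.0
turn [0.004 0.001 0.004]
```

View pics/sb3.png

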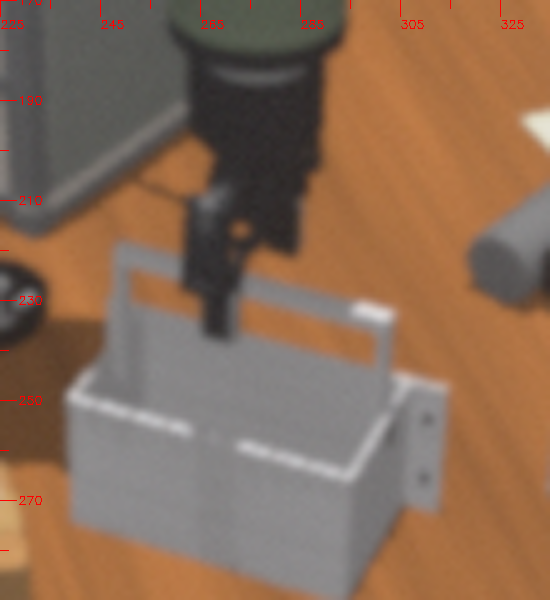

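View pics/sh3.png

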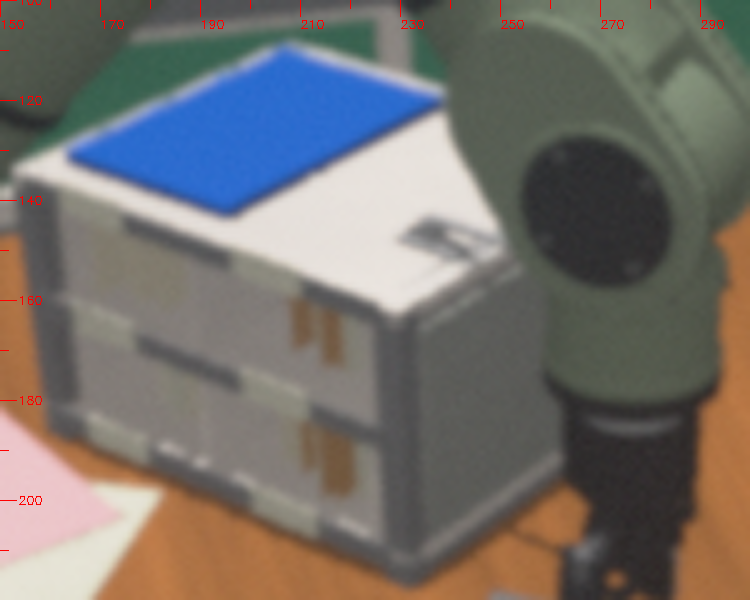

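The fingers straddle the bar, with the front finger at (269,235) and the rear at (283,218). Closing now. The case's near corner is also visible in this view, at top (229,162) and bottom (232,216).

```bash
python3 -m inch '[{"x":0,"y":0,"z":0,"wx":0,"wy":0,"wz":0},{"x":0,"y":0,"z":0,"wx":0,"wy":0,"wz":0},{"x":0,"y":0,"z":0,"wx":0,"wy":0,"wz":0},{"x":0,"y":0,"z":0,"wx":0,"wy":0,"wz":0},{"x":0,"y":0,"z":0,"wx":0,"wy":0,"wz":0},{"x":0,"y":0,"z":0,"wx":0,"wy":0,"wz":0},{"x":0,"y":0,"z":0,"wx":0,"wy":0,"wz":0},{"x":0,"y":0,"z":0,"wx":0,"wy":0,"wz":0}]' -1
python3 - <<'E'
from fit import *
need((491.7,-185.3,141),down(230))
snap('side','side4')
crop('side4',225,170,110,120,5,'sb4')
t,s=load('top0'),load('side0')
H=[((-76,-62,258),(161.5,165),(286,135.5)),((-76,62,258),(189,200),(265,149)),((-62,-62,241),(158.5,169),(283.5,139)),((-62,62,241),(186.3,204),(261,152)),((0,-150,220),(123.5,161.8),(280.8,131)),((0,150,220),None,(229,162.8)),((0,150,0),None,(232,216.5))]
S=[(s,P,b) for P,a,b in H if b];Tt=[(t,P,a) for P,a,b in H if a]
fit(S,[500,200,2.2],'side'); fit(S+Tt,[500,200,2.2],'both')
E
```

```text
time_s: 4.72
tcp_pos: [492.2, -185.2, 141.4]
ee_rot: [0.071, 1.571, -2.198]
force: [-3.2, -1.2, 6.0]
grip_width: 0.104
t 4.725 tcp [ 492.2 -185.2  141.4] shift xyz [ 0.011 -0.007  0.011] F [-3.2 -1.2  6. ] q7 [ 0.13  0.79  0.32  1.78 -0.39  0.63 -1.59] grip 0.104
turn [ 0.     0.001 -0.   ]
side [549.588 205.026   2.233] 127.91
[[-0.0, -0.2], [-0.4, -0.5], [-1.0, -0.3], [0.1, 0.0], [1.1, 0.0], [0.5, -0.2], [-0.1, 1.9]]
both [546.887 203.87    2.249] 128.89
[[-0.7, -0.2], [-0.6, -0.3], [-1.8, -0.2], [-0.1, 0.3], [-0.1, 0.1], [0.4, 0.3], [-0.2, 2.4], [-0.2, -0.5], [-0.1, -0.5], [0.3, 0.2], [-0.3, -0.2], [0.4, -1.3]]
```

View pics/sb4.png

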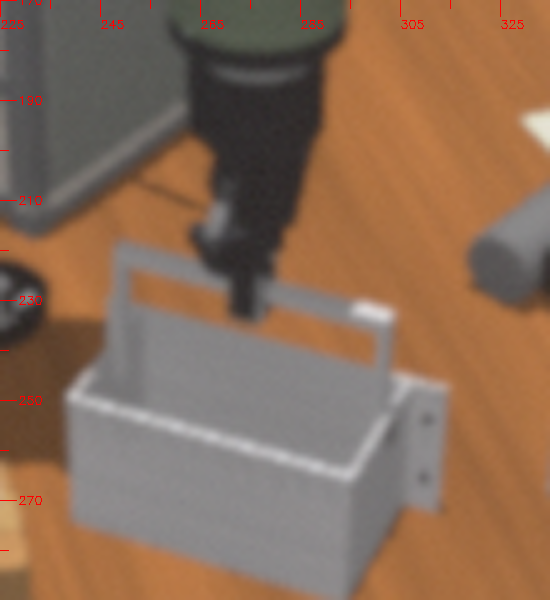

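```bash
python3 - <<'E'
from fit import *
s=load('side4');o,M=T()
print(proj(s,o['tcp_pos']),proj(s,o['tcp_pos']+[0,0,24]))
L=[((50,-110,95),(314.5,247)),((-50,-88,95),(294.5,265)),((-50,88,95),(238.8,249)),((-50,-88,0),(294,290)),((-50,88,0),(239,274.5)),((12,-85,165),(303.5,232.3)),((12,85,165),(247.5,218.5))]
p=fit([(s,P,q) for P,q in L],[484,-194,.87],'b')
print(W(p,[(12,0,160)]), proj(s,W(p,[(12,0,165)])))
E
```

```text
[[274.16895588 232.22979625]] [[274.29102383 225.4617921 ]]
b [ 486.768 -193.65     0.879] 50.35
[[-0.1, -0.4], [0.8, 0.2], [-0.6, 0.3], [-0.0, 0.2], [0.1, -0.5], [-0.4, 0.2], [0.4, -0.1]]
[[ 494.42557014 -184.41073203  160.        ]] [[274.96473698 225.31099937]]
```

```bash
python3 -m inch '[{"x":-0.15,"y":0,"z":0,"wx":0,"wy":0,"wz":0},{"x":-0.4,"y":0,"z":0,"wx":0,"wy":0,"wz":0},{"x":-0.6,"y":0,"z":0,"wx":0,"wy":0,"wz":0},{"x":-0.6,"y":0,"z":0,"wx":0,"wy":0,"wz":0},{"x":-0.6,"y":0,"z":0,"wx":0,"wy":0,"wz":0},{"x":-0.4,"y":0,"z":0,"wx":0,"wy":0,"wz":0},{"x":-0.2,"y":0,"z":0,"wx":0,"wy":0,"wz":0},{"x":0,"y":0,"z":0,"wx":0,"wy":0,"wz":0}]' -1
python3 -m inch '[{"x":0,"y":0,"z":0,"wx":-0.3,"wy":0,"wz":0},{"x":0,"y":0,"z":0,"wx":-0.8,"wy":0,"wz":0},{"x":0,"y":0,"z":0,"wx":-1,"wy":0,"wz":0},{"x":0,"y":0,"z":0,"wx":-1,"wy":0,"wz":0},{"x":0,"y":0,"z":0,"wx":-1,"wy":0,"wz":0},{"x":0,"y":0,"z":0,"wx":-1,"wy":0,"wz":0},{"x":0,"y":0,"z":0,"wx":-1,"wy":0,"wz":0},{"x":0,"y":0,"z":0,"wx":-1,"wy":0,"wz":0},{"x":0,"y":0,"z":0,"wx":-1,"wy":0,"wz":0},{"x":0,"y":0,"z":0,"wx":-1,"wy":0,"wz":0},{"x":0,"y":0,"z":0,"wx":-0.55,"wy":0,"wz":0},{"x":0,"y":0,"z":0,"wx":-0.2,"wy":0,"wz":0}]' -1
python3 - <<'E'
from h import *
need((641.8,86.8,259),down(308.7))
E
```

```text
time_s: 5.78
tcp_pos: [492.3, -185.0, 259.3]
ee_rot: [2.597, 1.571, 0.329]
force: [0.3, -0.2, -3.4]
grip_width: 0.104
time_s: 7.28
tcp_pos: [492.1, -185.1, 258.8]
ee_rot: [-2.902, 1.57, 2.49]
force: [0.7, 0.7, -4.2]
grip_width: 0.103
t 7.275 tcp [ 492.1 -185.1  258.8] shift xyz [-3.000e-03  7.182e+00 -2.936e+00] F [ 0.7  0.7 -4.2] q7 [ 0.3   0.6  -0.01  1.62  0.    0.92 -0.6 ] grip 0.103
turn [ 0.028 -0.006  0.001]
```

```bash
python3 -m inch '[{"x":0,"y":0.3,"z":-0.12,"wx":0,"wy":0,"wz":0},{"x":0,"y":0.7,"z":-0.28,"wx":0,"wy":0,"wz":0},{"x":0,"y":0.9,"z":-0.37,"wx":0,"wy":0,"wz":0},{"x":0,"y":0.9,"z":-0.37,"wx":0,"wy":0,"wz":0},{"x":0,"y":0.9,"z":-0.37,"wx":0,"wy":0,"wz":0},{"x":0,"y":0.9,"z":-0.37,"wx":0,"wy":0,"wz":0},{"x":0,"y":0.9,"z":-0.37,"wx":0,"wy":0,"wz":0},{"x":0,"y":0.9,"z":-0.37,"wx":0,"wy":0,"wz":0},{"x":0,"y":0.5,"z":-0.2,"wx":0,"wy":0,"wz":0},{"x":0,"y":0.28,"z":-0.12,"wx":0,"wy":0,"wz":0},{"x":0,"y":0,"z":0,"wx":0,"wy":0,"wz":0},{"x":0,"y":0,"z":0,"wx":0,"wy":0,"wz":0}]' -1
python3 - <<'E'
from h import *
need((641.8,86.8,259),down(308.7))
snap('side','side5');snap('top','top5')
crop('side5',150,60,200,160,4,'s5')
crop('top5',100,120,160,140,5,'t5')
E
```

```text
time_s: 8.78
tcp_pos: [642.2, 85.7, 259.4]
ee_rot: [-0.823, 1.57, -1.717]
force: [-0.4, -0.7, -3.4]
grip_width: 0.105
t 8.775 tcp [642.2  85.7 259.4] shift xyz [ 0.011  0.01  -0.026] F [-0.4 -0.7 -3.4] q7 [-0.2   0.81  0.04  1.13 -0.03  1.2  -1.06] grip 0.105
turn [0.006 0.002 0.002]
```

View pics/s5.png

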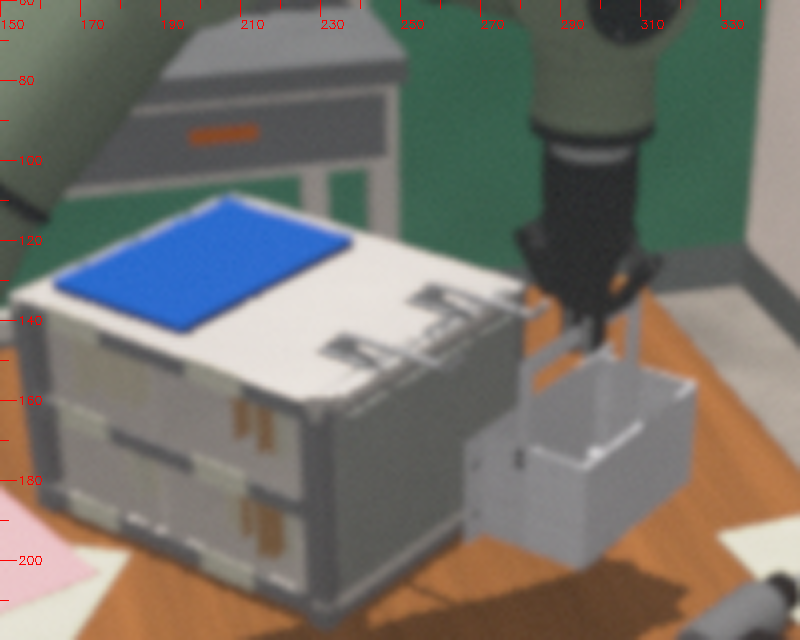

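View pics/t5.png

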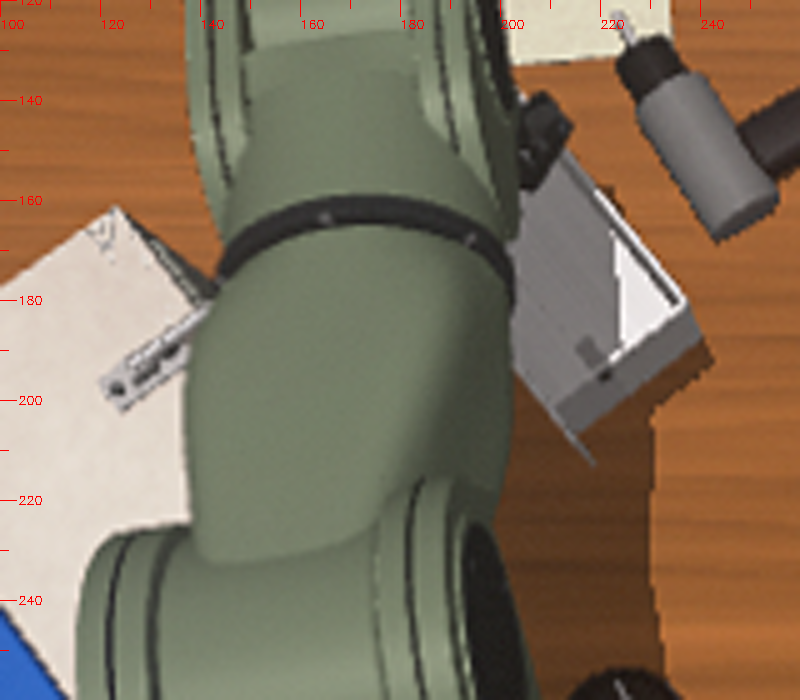

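```bash
python3 - <<'E'
from h import *
crop('side5',220,120,110,95,7,'s5b')
E
```

```text
(no output)
```

View pics/s5b.png

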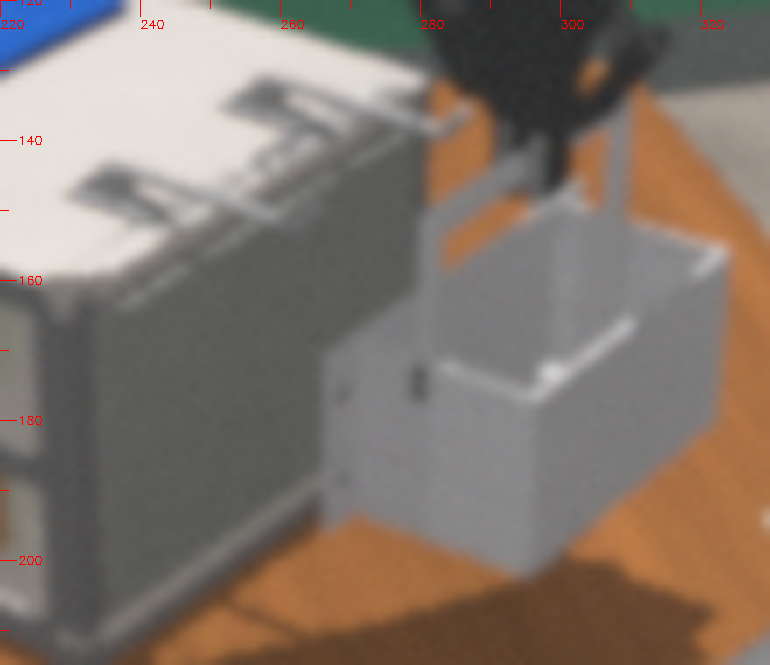

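```bash
python3 - <<'E'
from fit import *
s=load('side5');t=load('top0')
B=[((-50,88,95),(295.5,176.5)),((-50,88,0),(295.5,202)),((-50,-88,95),(322.8,155.5)),((50,110,95),(266,170.5)),((50,110,0),(265.7,195.5)),((-50,-88,0),(321.5,180.5))]
p=fit([(s,P,q) for P,q in B],[640,80,2.24,118],'bin')
print('bar from fit',W(p,[(12,0,160)]),'from tcp',T()[0]['tcp_pos']+[0,0,19])
H=[((-76,-62,258),(286,135)),((-62,-62,241),(283,139)),((0,-150,220),(281,131.5)),((0,150,220),(231,161)),((360,150,220),(152.8,134.5)),((-76,62,258),(265,149))]
fit([(s,P,q) for P,q in H],[547,200,2.24],'case5')
Ht=[((-76,-62,258),(161.5,165)),((-76,62,258),(189,200)),((-62,-62,241),(158.5,169)),((-62,62,241),(186.3,204)),((0,-150,220),(123.5,161.8))]
a=fit([(s,P,q) for P,q in H]+[(t,P,q) for P,q in Ht],[547,200,2.24],'both')
for d in (150,46): print(d,W(a,[(-d,0,0)]))
E
```

```text
bin [655.289  89.615   2.251 108.792] 128.97
[[0.4, 0.3], [-0.7, 0.0], [0.4, 0.2], [-0.1, 0.0], [0.1, -0.0], [-0.2, -0.8]]
bar from fit [[647.74276245  98.94452576 268.7922219 ]] from tcp [642.2275714   85.78836491 278.52673439]
case5 [551.241 204.989   2.239] 128.3
[[0.4, 0.1], [-0.1, -0.4], [1.1, -0.6], [-0.8, 1.7], [-0.8, -0.2], [0.3, -0.6]]
both [547.864 204.046   2.244] 128.58
[[-0.4, 0.3], [-1.0, -0.2], [0.1, -0.4], [-1.6, 2.0], [-2.0, 0.2], [-0.5, -0.3], [-0.0, -0.8], [-0.1, -0.7], [0.4, -0.2], [-0.4, -0.4], [0.6, -1.8]]
150 [[641.41426129  86.79279804   0.        ]]
46 [[576.55277859 168.08848096   0.        ]]
```

```bash
python3 - <<'E'
from fit import *
s=load('side5')
B=[((-50,88,95),(295.5,176.5)),((-50,88,0),(295.5,202)),((-50,-88,95),(322.8,155.5)),((50,110,95),(266,170.5)),((50,110,0),(265.7,195.5)),((-50,-88,0),(321.5,180.5))]
B2=[((a,b,c+118.5),q) for (a,b,c),q in B]
p=fit([(s,P,q) for P,q in B2],[640,80,2.24],'bin')
print(W(p,[(12,0,278)]))
# 3D fit with pitch about bar
o=T()[0]['tcp_pos']+[0,0,19]
def r(v):
    M=R.from_euler('ZY',[v[0],v[1]]).as_matrix()
    return np.concatenate([proj(s,o+[v[2],v[3],0]+M@(np.array(P)-[12,0,160]))[0]-q for P,q in B])
f=least_squares(r,[2.24,0,0,0]); print(np.degrees(f.x[:2]),f.x[2:],f.fun.reshape(-1,2).round(1).tolist())
E
```

```text
bin [649.583  74.494   2.257] 129.29
[[0.6, 0.3], [-0.6, 0.3], [0.6, -0.2], [-0.3, -0.0], [-0.2, 0.2], [-0.0, -0.9]]
[[641.98394133  83.78081329 278.        ]]
[129.17671895   0.4061929 ] [-0.88976401 -1.94165276] [[0.5, 0.2], [-0.5, 0.3], [0.6, -0.3], [-0.5, 0.1], [-0.1, 0.4], [0.1, -0.9]]
```

```bash
python3 -m inch '[{"x":0,"y":0,"z":-0.2,"wx":0,"wy":0,"wz":0},{"x":0,"y":0,"z":-0.4,"wx":0,"wy":0,"wz":0},{"x":0,"y":0,"z":-0.4,"wx":0,"wy":0,"wz":0},{"x":0,"y":0,"z":-0.4,"wx":0,"wy":0,"wz":0},{"x":0,"y":0,"z":-0.2,"wx":0,"wy":0,"wz":0},{"x":0,"y":0,"z":0,"wx":0,"wy":0,"wz":0},{"x":0,"y":0,"z":0,"wx":0,"wy":0,"wz":0}]' -1
python3 - <<'E'
from h import *
need((578,168,259),down(308.6))
snap('side','side6')
crop('side6',210,100,110,95,7,'s6')
E
```

```text
time_s: 9.75
tcp_pos: [602.5, 136.0, 259.3]
ee_rot: [-0.255, 1.57, -1.149]
force: [-0.3, -0.1, -3.4]
grip_width: 0.101
t 9.75 tcp [602.5 136.  259.3] shift xyz [ 0.006  0.024 -1.008] F [-0.3 -0.1 -3.4] q7 [-0.29  0.75  0.04  1.27 -0.03  1.12 -1.14] grip 0.101
turn [0.022 0.002 0.001]
```

View pics/s6.png

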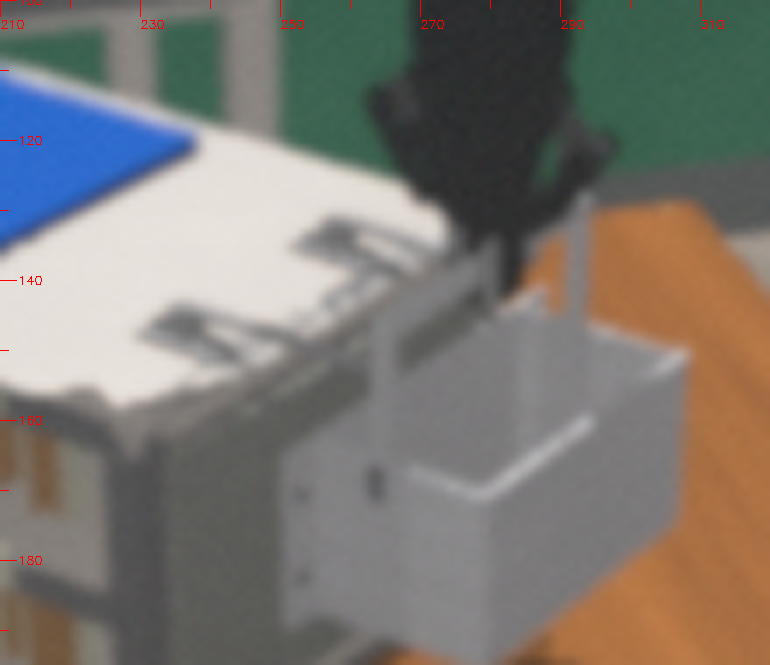

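The side view shows the bar going in over the hooks at about (265–280,140), with the bin square to the panel and no contact force. I'll take it the rest of the way to the seat.

```bash
python3 -m inch '[{"x":0,"y":0,"z":-0.2,"wx":0,"wy":0,"wz":0},{"x":0,"y":0,"z":-0.3,"wx":0,"wy":0,"wz":0},{"x":0,"y":0.02,"z":-0.3,"wx":0,"wy":0,"wz":0},{"x":0,"y":0,"z":-0.2,"wx":0,"wy":0,"wz":0},{"x":0,"y":0,"z":0,"wx":0,"wy":0,"wz":0},{"x":0,"y":0,"z":0,"wx":0,"wy":0,"wz":0}]' -1
python3 - <<'E'
from h import *
need((578,168,231),down(308.6))
snap('side','side7')
crop('side7',200,90,110,95,7,'s7')
E
```

```text
time_s: 10.55
tcp_pos: [578.0, 167.9, 259.3]
ee_rot: [0.08, 1.571, -0.814]
force: [-0.3, -0.3, -3.5]
grip_width: 0.101
t 10.55 tcp [578.  167.9 259.3] shift xyz [ 0.708  0.003 -0.003] F [-0.3 -0.3 -3.5] q7 [-0.36  0.72  0.05  1.33 -0.03  1.08 -1.2 ] grip 0.101
turn [ 0.024  0.002 -0.   ]
```

View pics/s7.png

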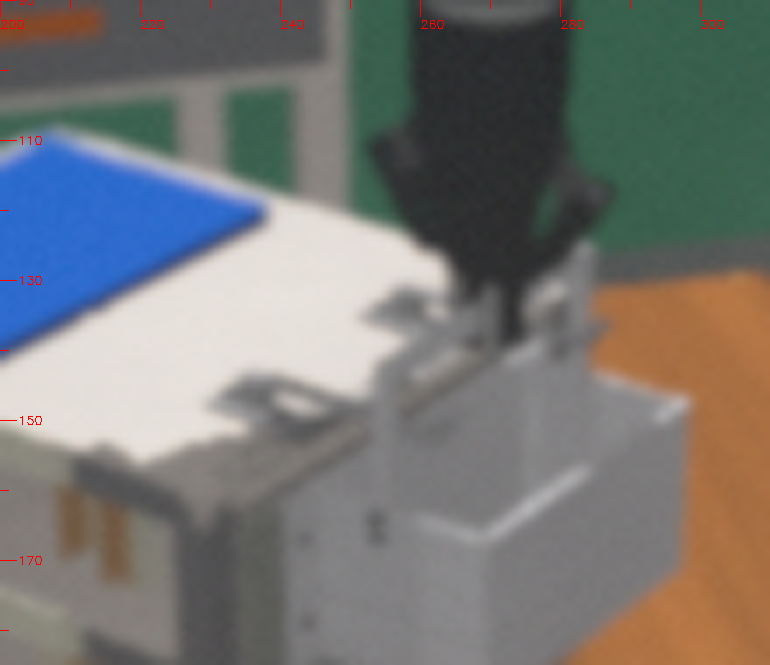

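The far hook tip shows at (286,137), outside the bar, so the bar is over both arms. Lowering now.

```bash
python3 -m inch '[{"x":0.15,"y":0,"z":0,"wx":0,"wy":0,"wz":0},{"x":0.25,"y":0,"z":0,"wx":0,"wy":0,"wz":0},{"x":0.18,"y":0,"z":0,"wx":0,"wy":0,"wz":0},{"x":0.05,"y":0,"z":0,"wx":0,"wy":0,"wz":0},{"x":0,"y":0,"z":0,"wx":0,"wy":0,"wz":0}]' -1
python3 -m inch '[{"x":0.03,"y":0,"z":0,"wx":0,"wy":0,"wz":0},{"x":0,"y":0,"z":0,"wx":0,"wy":0,"wz":0}]' -1
python3 -m inch '[{"x":0.03,"y":0,"z":0,"wx":0,"wy":0,"wz":0},{"x":0,"y":0,"z":0,"wx":0,"wy":0,"wz":0}]' -1
```

```text
time_s: 11.22
tcp_pos: [577.8, 168.2, 234.1]
ee_rot: [-2.872, 1.571, 2.518]
force: [0.6, 0.5, -3.6]
grip_width: 0.104
time_s: 11.48
tcp_pos: [577.8, 168.2, 233.0]
ee_rot: [1.732, 1.571, 0.838]
force: [-0.1, 0.7, -3.3]
grip_width: 0.101
time_s: 11.72
tcp_pos: [577.8, 168.2, 231.7]
ee_rot: [-2.909, 1.571, 2.481]
force: [-1.2, 0.1, -3.8]
grip_width: 0.1
```

```bash
python3 -m inch '[{"x":0.02,"y":0,"z":0,"wx":0,"wy":0,"wz":0},{"x":0,"y":0,"z":0,"wx":0,"wy":0,"wz":0}]' -1
python3 -m inch '[{"x":0.02,"y":0,"z":0,"wx":0,"wy":0,"wz":0},{"x":0,"y":0,"z":0,"wx":0,"wy":0,"wz":0}]' -1
python3 -m inch '[{"x":0.02,"y":0,"z":0,"wx":0,"wy":0,"wz":0},{"x":0,"y":0,"z":0,"wx":0,"wy":0,"wz":0}]' -1
```

```text
time_s: 11.98
tcp_pos: [577.9, 168.2, 231.3]
ee_rot: [1.399, 1.57, 0.505]
force: [-2.0, -0.8, 3.6]
grip_width: 0.1
time_s: 12.22
tcp_pos: [577.9, 168.2, 231.1]
ee_rot: [1.36, 1.57, 0.467]
force: [-6.3, -1.3, 15.0]
grip_width: 0.101
time_s: 12.48
tcp_pos: [578.0, 168.2, 230.9]
ee_rot: [1.307, 1.569, 0.413]
force: [-8.1, -2.7, 25.0]
grip_width: 0.104
```

The bar landed at TCP z = 231.3, so its centre is at 250 as expected. I'll ease off the down force, take a picture, then open.

```bash
python3 -m inch '[{"x":-0.04,"y":0,"z":0,"wx":0,"wy":0,"wz":0},{"x":0,"y":0,"z":0,"wx":0,"wy":0,"wz":0}]' -1
python3 - <<'E'
from h import *
snap('side','side8')
crop('side8',200,90,110,95,7,'s8')
E
```

```text
time_s: 12.72
tcp_pos: [577.9, 168.2, 231.2]
ee_rot: [1.405, 1.57, 0.512]
force: [-3.1, -1.1, 6.9]
grip_width: 0.104
```

View pics/s8.png

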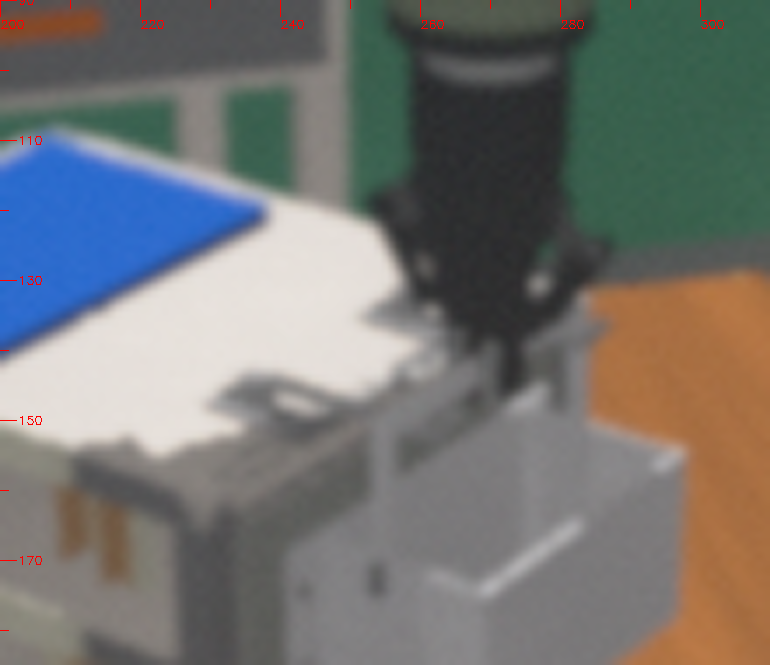

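The bar sits on the hook arms, with the far tip at (285,136). Opening, then raising straight up.

```bash
python3 -m inch '[{"x":0,"y":0,"z":0,"wx":0,"wy":0,"wz":0},{"x":0,"y":0,"z":0,"wx":0,"wy":0,"wz":0},{"x":0,"y":0,"z":0,"wx":0,"wy":0,"wz":0},{"x":0,"y":0,"z":0,"wx":0,"wy":0,"wz":0},{"x":0,"y":0,"z":0,"wx":0,"wy":0,"wz":0},{"x":0,"y":0,"z":0,"wx":0,"wy":0,"wz":0},{"x":0,"y":0,"z":0,"wx":0,"wy":0,"wz":0},{"x":0,"y":0,"z":0,"wx":0,"wy":0,"wz":0}]' 1
python3 -m inch '[{"x":-0.2,"y":0,"z":0,"wx":0,"wy":0,"wz":0},{"x":-0.4,"y":0,"z":0,"wx":0,"wy":0,"wz":0},{"x":-0.6,"y":0,"z":0,"wx":0,"wy":0,"wz":0},{"x":-0.8,"y":0,"z":0,"wx":0,"wy":0,"wz":0},{"x":-0.6,"y":0,"z":0,"wx":0,"wy":0,"wz":0},{"x":-0.2,"y":0,"z":0,"wx":0,"wy":0,"wz":0},{"x":0,"y":0,"z":0,"wx":0,"wy":0,"wz":0}]' 1
python3 - <<'E'
from h import *
snap('side','side9');snap('top','top9')
crop('side9',200,90,110,95,7,'s9')
E
```

```text
time_s: 13.78
tcp_pos: [577.8, 168.2, 230.9]
ee_rot: [2.739, 1.571, 1.846]
force: [-0.9, -0.2, -0.3]
grip_width: 0.999
time_s: 14.65
tcp_pos: [577.8, 168.2, 342.8]
ee_rot: [2.478, 1.571, 1.584]
force: [-0.5, 0.2, -0.7]
grip_width: 1.006
```

View pics/s9.png

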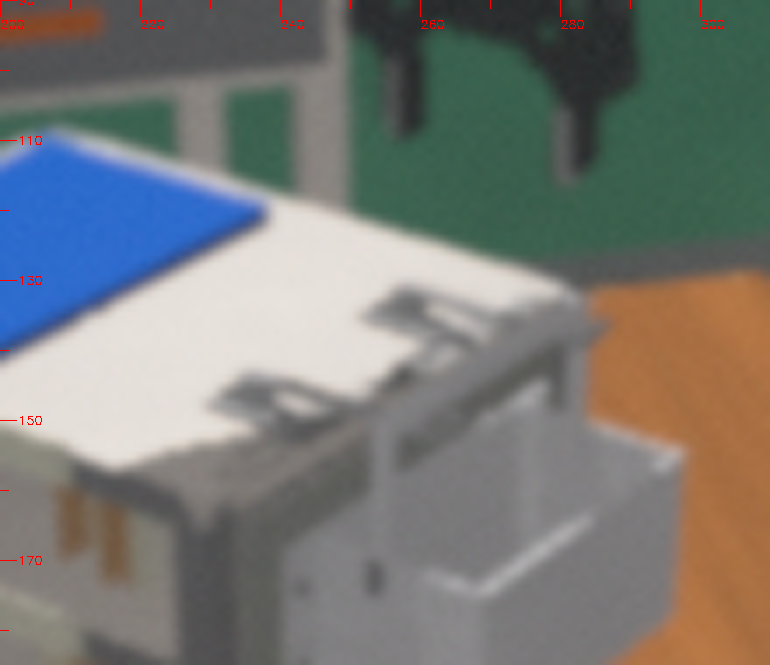

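The bin hangs on both hooks, with the bar from (252,152) to (281,137), and the gripper is clear. Next: back out, shut the fingers and tilt so the fingertips lead.

```bash
python3 -m inch '[{"x":0,"y":0,"z":0.3,"wx":0,"wy":0,"wz":0},{"x":0,"y":0,"z":0.7,"wx":0,"wy":0,"wz":0},{"x":0,"y":0,"z":0.8,"wx":0,"wy":0,"wz":0},{"x":0,"y":0,"z":0.8,"wx":0,"wy":0,"wz":0},{"x":0,"y":0,"z":0.5,"wx":0,"wy":0,"wz":0},{"x":0,"y":0,"z":0.2,"wx":0,"wy":0.4,"wz":0},{"x":0,"y":0,"z":0,"wx":0,"wy":0.8,"wz":0},{"x":0,"y":0,"z":0,"wx":0,"wy":0.8,"wz":0},{"x":0,"y":0,"z":0,"wx":0,"wy":0.8,"wz":0},{"x":0,"y":0,"z":0,"wx":0,"wy":0.33,"wz":0},{"x":0,"y":0,"z":0,"wx":0,"wy":0,"wz":0}]' -1
python3 - <<'E'
from h import *
th=np.radians(128.6);u=np.array([np.cos(th),np.sin(th),0]);H=np.array([549.3,204,0])
o,M=T();print(M.round(2));print('out',(o['tcp_pos']-H)@u,'perp',(o['tcp_pos']-H)@np.array([-u[1],u[0],0]))
p=H-u*165; need([p[0],p[1],158])
print('world up',(M.T@[0,0,1]).round(3),'u',(M.T@u).round(3))
E
```

```text
time_s: 16.12
tcp_pos: [659.1, 64.2, 340.3]
ee_rot: [3.141, 1.133, 2.246]
force: [-0.6, 0.8, -0.0]
grip_width: -0.002
[[-0.26  0.78  0.57]
 [ 0.33  0.63 -0.71]
 [-0.91  0.   -0.42]]
out -177.72335113931464 perp 1.4333960566474808
t 16.125 tcp [659.1  64.2 340.3] shift xyz [4.263 0.035 1.642] F [-0.6  0.8 -0. ] q7 [ 0.02  1.07 -0.13  0.3  -0.26  2.02 -1.04] grip -0.002
world up [-0.906  0.    -0.423] u [ 0.423  0.002 -0.906]
```

```bash
python3 -m inch '[{"x":0.3,"y":0,"z":0.12,"wx":0,"wy":0,"wz":0},{"x":0.7,"y":0.01,"z":0.27,"wx":0,"wy":0,"wz":0},{"x":0.8,"y":0.01,"z":0.3,"wx":0,"wy":0,"wz":0},{"x":0.8,"y":0.01,"z":0.3,"wx":0,"wy":0,"wz":0},{"x":0.8,"y":0,"z":0.3,"wx":0,"wy":0,"wz":0},{"x":0.6,"y":0,"z":0.25,"wx":0,"wy":0,"wz":0},{"x":0.26,"y":0,"z":0.1,"wx":0,"wy":0,"wz":0},{"x":0,"y":0,"z":0,"wx":0,"wy":0,"wz":0},{"x":0,"y":0,"z":0,"wx":0,"wy":0,"wz":0}]' -1
python3 - <<'E'
from h import *
th=np.radians(128.6);u=np.array([np.cos(th),np.sin(th),0]);H=np.array([549.3,204,0])
o,M=T();print('out',(o['tcp_pos']-H)@u,'perp',(o['tcp_pos']-H)@np.array([-u[1],u[0],0]))
p=H-u*130; need([p[0],p[1],158],R.from_matrix(down(308.6)).as_matrix()@R.from_euler('y',25,degrees=True).as_matrix())
print('u',(M.T@u).round(3), 'Fu',[round(float(arm.observe()['force']@u),2) for _ in range(1)])
snap('side','side10'); crop('side10',210,90,130,110,6,'s10')
E
```

```text
time_s: 17.25
tcp_pos: [652.3, 76.1, 160.9]
ee_rot: [3.136, 1.136, 2.242]
force: [0.8, 0.3, 0.7]
grip_width: -0.0
out -164.20361337691867 perp -0.7139079770396101
t 17.25 tcp [652.3  76.1 160.9] shift xyz [ 0.426 -0.015 -0.745] F [0.8 0.3 0.7] q7 [ 0.03  1.1  -0.14  0.85 -0.23  1.46 -0.88] grip -0.0
turn [ 0.028  0.008 -0.006]
u [ 0.422  0.003 -0.907] Fu [-0.29]
```

View pics/s10.png

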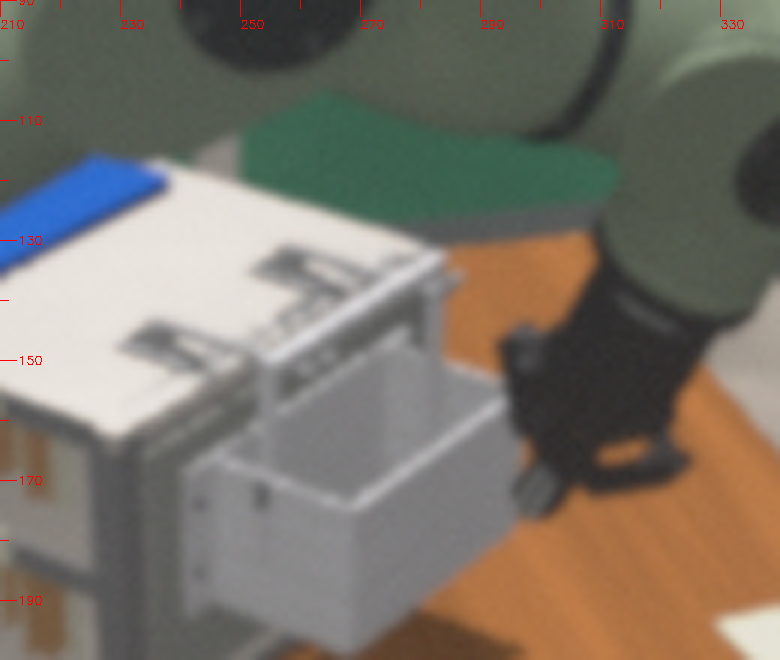

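The closed fingertips are in front of the bin's front face at about (296,175), below the rim. I'll go in along u, where 1 mm is x +0.0106, z −0.0227.

```bash
cat >> h.py <<'E'
th=np.radians(128.6);u=np.array([np.cos(th),np.sin(th),0]);H=np.array([549.3,204,0])
def st():
    o,M=T(); print('t',round(o['time_s'],2),'out',round(float((o['tcp_pos']-H)@u),2),'z',round(o['tcp_pos'][2],1),'F',o['force'].round(1),'Fu',round(float(o['force']@u),2),'tau',o['torque'].round(2))
E
python3 -m inch '[{"x":0.08,"y":0,"z":-0.17,"wx":0,"wy":0,"wz":0},{"x":0.12,"y":0,"z":-0.25,"wx":0,"wy":0,"wz":0},{"x":0.08,"y":0,"z":-0.17,"wx":0,"wy":0,"wz":0},{"x":0,"y":0,"z":0,"wx":0,"wy":0,"wz":0}]' -1; python3 -c "from h import *; st()"
python3 -m inch '[{"x":0.042,"y":0,"z":-0.09,"wx":0,"wy":0,"wz":0},{"x":0.042,"y":0,"z":-0.09,"wx":0,"wy":0,"wz":0},{"x":0,"y":0,"z":0,"wx":0,"wy":0,"wz":0}]' -1; python3 -c "from h import *; st()"
python3 -m inch '[{"x":0.042,"y":0,"z":-0.09,"wx":0,"wy":0,"wz":0},{"x":0,"y":0,"z":0,"wx":0,"wy":0,"wz":0}]' -1; python3 -c "from h import *; st()"
python3 -m inch '[{"x":0.042,"y":0,"z":-0.09,"wx":0,"wy":0,"wz":0},{"x":0,"y":0,"z":0,"wx":0,"wy":0,"wz":0}]' -1; python3 -c "from h import *; st()"
```

```text
time_s: 17.8
tcp_pos: [635.4, 97.1, 160.0]
ee_rot: [3.137, 1.135, 2.244]
force: [0.6, -0.2, 1.3]
grip_width: -0.0
t 17.8 out -137.29 z 160.0 F [ 0.6 -0.2  1.3] Fu -0.55 tau [-0.39 -0.25  0.  ]
time_s: 18.18
tcp_pos: [630.5, 103.0, 159.6]
ee_rot: [3.138, 1.134, 2.245]
force: [0.5, -0.2, 0.4]
grip_width: 0.003
t 18.18 out -129.59 z 159.6 F [ 0.5 -0.2  0.4] Fu -0.48 tau [-0.32 -0.32 -0.01]
time_s: 18.42
tcp_pos: [628.0, 106.1, 159.6]
ee_rot: [3.138, 1.134, 2.245]
force: [1.1, 0.1, 1.4]
grip_width: 0.0
t 18.43 out -125.59 z 159.6 F [1.1 0.1 1.4] Fu -0.62 tau [-0.35 -0.25  0.03]
time_s: 18.68
tcp_pos: [625.5, 109.3, 159.6]
ee_rot: [3.138, 1.134, 2.245]
force: [-0.7, -0.5, -1.3]
grip_width: -0.001
t 18.68 out -121.59 z 159.6 F [-0.7 -0.5 -1.3] Fu 0.01 tau [-0.34 -0.32 -0.03]
```

```bash

python3 -m inch '[{"x":0.032,"y":0,"z":-0.068,"wx":0,"wy":0,"wz":0},{"x":0,"y":0,"z":0,"wx":0,"wy":0,"wz":0}]' -1 >/dev/null; python3 -c "from h import *; st()"
python3 -m inch '[{"x":0.032,"y":0,"z":-0.068,"wx":0,"wy":0,"wz":0},{"x":0,"y":0,"z":0,"wx":0,"wy":0,"wz":0}]' -1 >/dev/null; python3 -c "from h import *; st()"
python3 -m inch '[{"x":0.032,"y":0,"z":-0.068,"wx":0,"wy":0,"wz":0},{"x":0,"y":0,"z":0,"wx":0,"wy":0,"wz":0}]' -1 >/dev/null; python3 -c "from h import *; st()"
```

```text
t 18.93 out -118.68 z 159.6 F [ 0.9 -0.1 -0.5] Fu -0.59 tau [-0.33 -0.28 -0.01]
t 19.18 out -115.65 z 159.6 F [-0.2 -0.2 -0.3] Fu -0.04 tau [-0.37 -0.31  0.04]
t 19.43 out -112.61 z 159.5 F [0.1 0.4 0.1] Fu 0.26 tau [-0.31 -0.3  -0.03]
```

```bash

python3 -m inch '[{"x":0.032,"y":0,"z":-0.068,"wx":0,"wy":0,"wz":0},{"x":0,"y":0,"z":0,"wx":0,"wy":0,"wz":0}]' -1 >/dev/null; python3 -c "from h import *; st()"
python3 -m inch '[{"x":0.021,"y":0,"z":-0.045,"wx":0,"wy":0,"wz":0},{"x":0,"y":0,"z":0,"wx":0,"wy":0,"wz":0}]' -1 >/dev/null; python3 -c "from h import *; st()"
python3 -m inch '[{"x":0.021,"y":0,"z":-0.045,"wx":0,"wy":0,"wz":0},{"x":0,"y":0,"z":0,"wx":0,"wy":0,"wz":0}]' -1 >/dev/null; python3 -c "from h import *; st()
snap('side','side11'); crop('side11',210,110,110,95,7,'s11')"
```

```text
t 19.68 out -109.78 z 159.6 F [-0.3 -0.2  0. ] Fu 0.06 tau [-0.41 -0.29 -0.02]
t 19.93 out -108.11 z 159.6 F [ 0.9 -2.   1.2] Fu -2.17 tau [-0.78 -0.3   0.08]
t 20.18 out -106.37 z 159.7 F [ 2.3 -4.6  3.7] Fu -5.05 tau [-1.   -0.44  0.13]
```

View pics/s11.png

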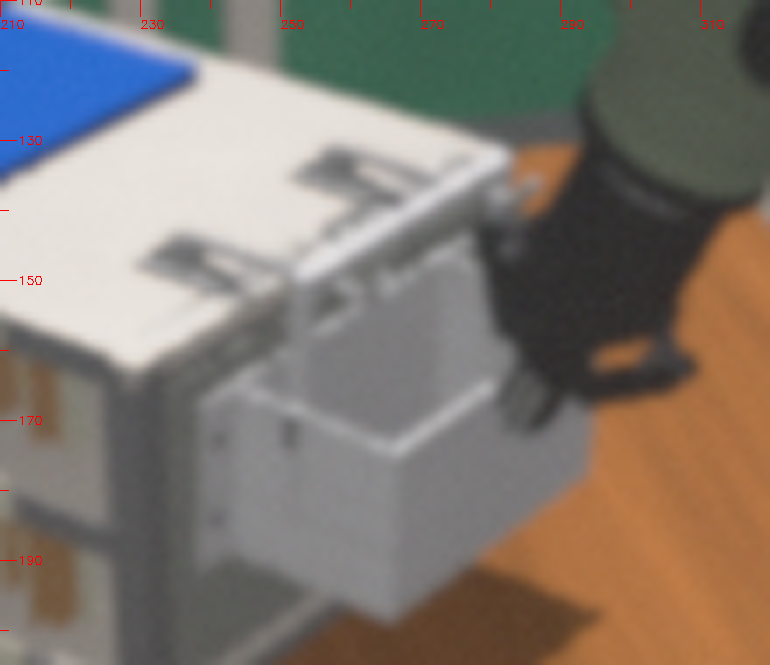

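```bash
python3 - <<'E'
from h import *
crop('side11',255,125,60,50,12,'s11b')
s=load('side11'); print(proj(s,T()[0]['tcp_pos']))
E
```

```text
[[282.68273589 170.22963467]]
```

View pics/s11b.png

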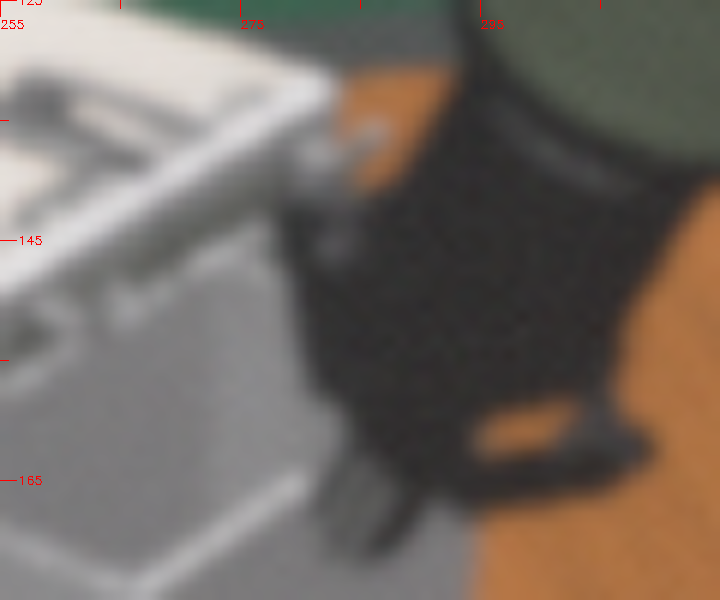

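The fingertip pad touches the front face just below the rim, at (283,168). The knuckle at (282,145) is over the bin's opening and clear of the bar. I'll keep pressing in small steps.

```bash

python3 -m inch '[{"x":0.021,"y":0,"z":-0.045,"wx":0,"wy":0,"wz":0},{"x":0,"y":0,"z":0,"wx":0,"wy":0,"wz":0}]' -1 >/dev/null; python3 -c "from h import *; st()"
python3 -m inch '[{"x":0,"y":0,"z":0,"wx":0,"wy":0,"wz":0}]' -1 >/dev/null; python3 -c "from h import *; st()"
python3 -m inch '[{"x":0.01,"y":0,"z":-0.022,"wx":0,"wy":0,"wz":0},{"x":0,"y":0,"z":0,"wx":0,"wy":0,"wz":0}]' -1 >/dev/null; python3 -c "from h import *; st()"
python3 -m inch '[{"x":0,"y":0,"z":0,"wx":0,"wy":0,"wz":0}]' -1 >/dev/null; python3 -c "from h import *; st()
snap('side','side12'); crop('side12',205,110,110,95,7,'s12')"
```

```text
t 20.48 out -104.79 z 159.8 F [ 4.5 -6.2  5.1] Fu -7.66 tau [-1.23 -0.72  0.1 ]
t 20.6 out -104.83 z 159.8 F [ 3.5 -6.2  5.8] Fu -7.05 tau [-1.23 -0.61  0.15]
t 20.85 out -104.11 z 159.9 F [ 5.7 -7.7  5.9] Fu -9.62 tau [-1.38 -0.8   0.07]
t 20.98 out -104.14 z 159.9 F [ 5.2 -7.8  5.7] Fu -9.35 tau [-1.33 -0.81  0.14]
```

View pics/s12.png

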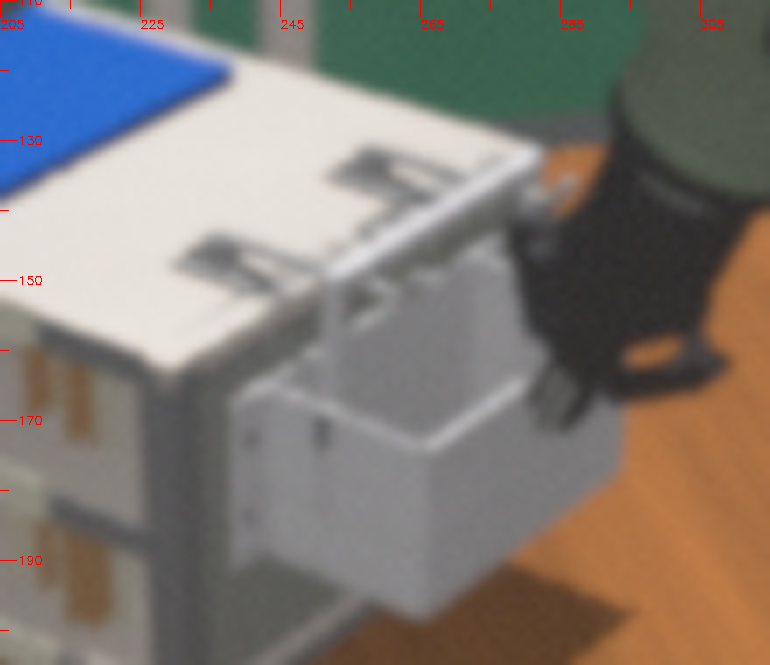

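```bash

python3 -m inch '[{"x":-0.008,"y":0,"z":-0.004,"wx":0,"wy":0,"wz":0},{"x":0,"y":0,"z":0,"wx":0,"wy":0,"wz":0}]' -1 >/dev/null; python3 -c "from h import *; st()"
python3 -m inch '[{"x":0,"y":0,"z":0,"wx":0,"wy":0,"wz":0}]' -1 >/dev/null; python3 -c "from h import *; st()"
python3 - <<'E'
from fit import *
def pf(tag,B,base):
    s=load(tag)
    def r(v):
        M=R.from_euler('ZY',[v[0],v[1]]).as_matrix()
        return np.concatenate([proj(s,np.array([v[2],v[3],250])+M@(np.array(P)-[12,0,160]))[0]-q for P,q in B])
    f=least_squares(r,[2.24,0,578,168],loss='soft_l1'); d=np.array([f.x[2],f.x[3],0])-H
    print(tag,'yaw,pitch',np.degrees(f.x[:2]).round(2),'bar',f.x[2:].round(1),'out',round(float(-d@u),1),'perp',round(float(d@[-u[1],u[0],0]),1),r(f.x).reshape(-1,2).round(1).tolist())
pf('side12',[((-50,88,95),(266,174.3)),((-50,88,0),(265.5,198.3)),((50,110,95),(238,167.5)),((50,110,0),(238.3,192)),((-50,-88,0),(293,177.5)),((12,85,165),(251.5,148.5)),((12,-85,165),(281.5,130.5))],0)
pf('side10',[((-50,88,95),(269,174)),((-50,88,0),(267.5,199)),((50,110,95),(241,167.5)),((50,110,0),(241.5,192)),((-50,-88,95),(294,156)),((12,85,165),(254,149.5)),((12,-85,165),(282.5,131.5))],0)
E
```

```text
t 21.27 out -104.05 z 160.2 F [ 5.  -7.8  5.4] Fu -9.2 tau [-1.33 -0.8   0.06]
t 21.4 out -104.09 z 160.2 F [ 5.1 -8.1  5.6] Fu -9.54 tau [-1.29 -0.82  0.1 ]
side12 yaw,pitch [128.38  -1.36] bar [574.  172.6] out 40.0 perp 0.3 [[0.2, -0.2], [-0.0, 0.1], [-0.2, -0.2], [-0.2, -0.6], [0.7, -0.4], [0.2, 0.6], [-0.5, 0.7]]
side10 yaw,pitch [129.92  -1.89] bar [579.8 168.6] out 46.7 perp -1.8 [[-0.0, 0.6], [0.5, -0.2], [-0.8, 0.4], [-1.4, -0.1], [2.7, -2.0], [0.3, 0.1], [-0.1, -0.2]]
```

The force is near 10 N, but the fit shows the bin still leaning about 1.4–2° with its bottom in, and friction has the tip pulling the front down (Fz +5.5). I'll raise the tip in small steps to relieve that.

```bash

python3 -m inch '[{"x":-0.0113,"y":0,"z":-0.0053,"wx":0,"wy":0,"wz":0},{"x":0,"y":0,"z":0,"wx":0,"wy":0,"wz":0}]' -1 >/dev/null; python3 -c "from h import *; st()"
python3 -m inch '[{"x":-0.0113,"y":0,"z":-0.0053,"wx":0,"wy":0,"wz":0},{"x":0,"y":0,"z":0,"wx":0,"wy":0,"wz":0}]' -1 >/dev/null; python3 -c "from h import *; st()"
python3 -m inch '[{"x":-0.0113,"y":0,"z":-0.0053,"wx":0,"wy":0,"wz":0},{"x":0,"y":0,"z":0,"wx":0,"wy":0,"wz":0}]' -1 >/dev/null; python3 -c "from h import *; st()"
```

```text
t 21.65 out -103.88 z 160.7 F [ 4.5 -5.8  4.7] Fu -7.3 tau [-1.16 -0.85  0.03]
t 21.9 out -103.69 z 161.1 F [ 4.  -6.1  4.3] Fu -7.27 tau [-1.12 -0.8   0.04]
t 22.15 out -103.56 z 161.6 F [ 4.3 -4.3  3.2] Fu -6.06 tau [-1.   -0.72  0.01]
```

```bash

python3 -m inch '[{"x":-0.017,"y":0,"z":-0.008,"wx":0,"wy":0,"wz":0},{"x":0,"y":0,"z":0,"wx":0,"wy":0,"wz":0}]' -1 >/dev/null; python3 -c "from h import *; st()"
python3 -m inch '[{"x":-0.017,"y":0,"z":-0.008,"wx":0,"wy":0,"wz":0},{"x":0,"y":0,"z":0,"wx":0,"wy":0,"wz":0}]' -1 >/dev/null; python3 -c "from h import *; st()"
python3 -m inch '[{"x":-0.017,"y":0,"z":-0.008,"wx":0,"wy":0,"wz":0},{"x":0,"y":0,"z":0,"wx":0,"wy":0,"wz":0}]' -1 >/dev/null; python3 -c "from h import *; st()"
```

```text
t 22.4 out -103.27 z 162.2 F [ 3.7 -3.4  2.9] Fu -5.0 tau [-0.95 -0.81 -0.05]
t 22.65 out -103.01 z 162.7 F [ 3.9 -3.1 -1.7] Fu -4.81 tau [-1.03 -1.12 -0.11]
t 22.9 out -103.0 z 163.5 F [ 4.9 -2.1 -1.4] Fu -4.75 tau [-1.05 -1.2  -0.19]
```

```bash

python3 -m inch '[{"x":0.01,"y":0,"z":-0.022,"wx":0,"wy":0,"wz":0},{"x":0,"y":0,"z":0,"wx":0,"wy":0,"wz":0}]' -1 >/dev/null; python3 -c "from h import *; st()"
python3 -m inch '[{"x":0.01,"y":0,"z":-0.022,"wx":0,"wy":0,"wz":0},{"x":0,"y":0,"z":0,"wx":0,"wy":0,"wz":0}]' -1 >/dev/null; python3 -c "from h import *; st();o,M=T();print(M.T@o['force'],M.T@o['torque'])"
python3 -c "from h import *
snap('side','side13'); crop('side13',205,110,110,95,7,'s13')"
```

```text
t 23.15 out -102.22 z 163.5 F [ 5.4 -3.4 -2.3] Fu -6.03 tau [-1.19 -1.43 -0.18]
t 23.4 out -101.49 z 163.5 F [ 6.1 -5.2 -2.5] Fu -7.91 tau [-1.35 -1.61 -0.26]
[-1.107647    1.52399946  8.20744129] [ 0.05641157 -2.05808437  0.47908854]
```

View pics/s13.png

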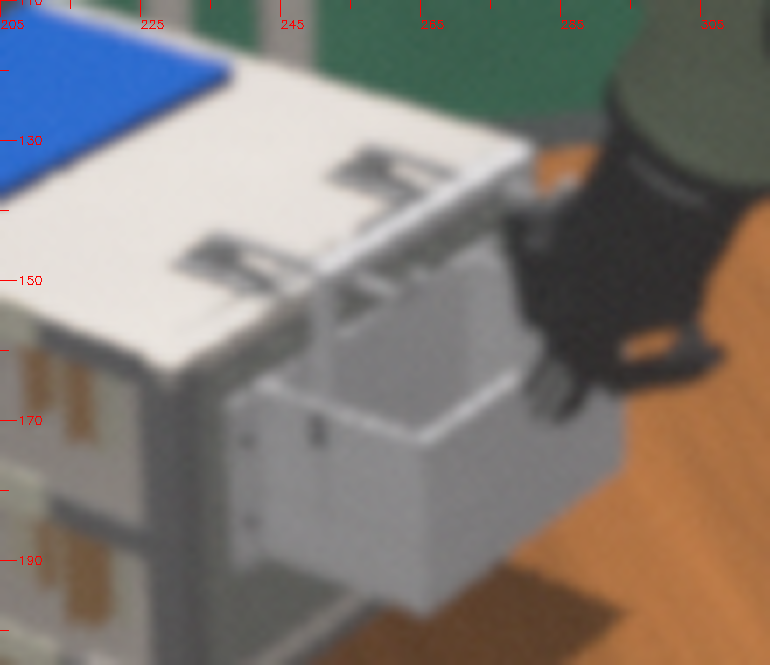

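```bash

python3 -m inch '[{"x":0.0095,"y":0,"z":-0.021,"wx":0,"wy":0,"wz":0},{"x":0,"y":0,"z":0,"wx":0,"wy":0,"wz":0}]' -1 >/dev/null; python3 -c "from h import *; st()"
python3 - <<'E'
from h import *
snap('side','side14'); crop('side14',228,125,60,50,13,'s14a');crop('side14',228,155,60,48,13,'s14b')
E
```

```text
t 23.7 out -100.81 z 163.5 F [ 7.6 -4.6 -2.6] Fu -8.33 tau [-1.55 -1.84 -0.28]
```

View pics/s14a.png

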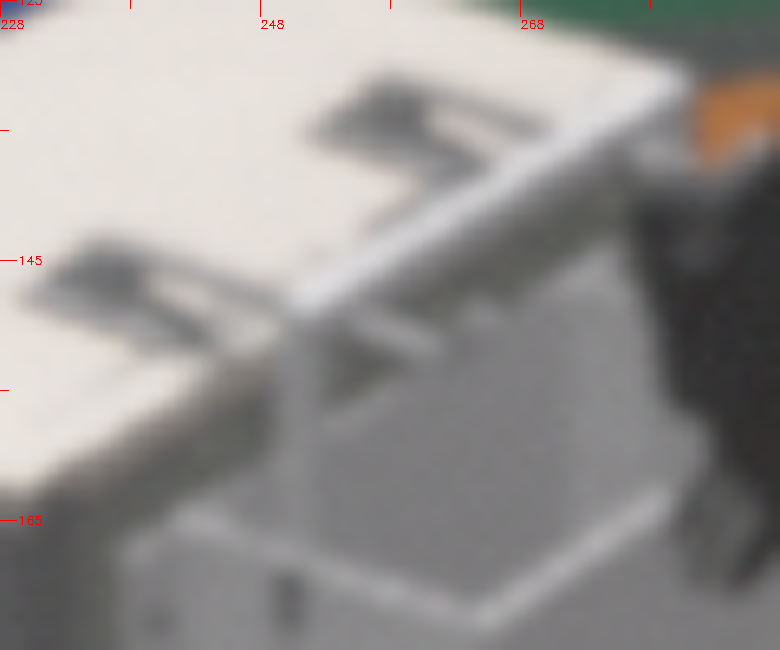

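View pics/s14b.png

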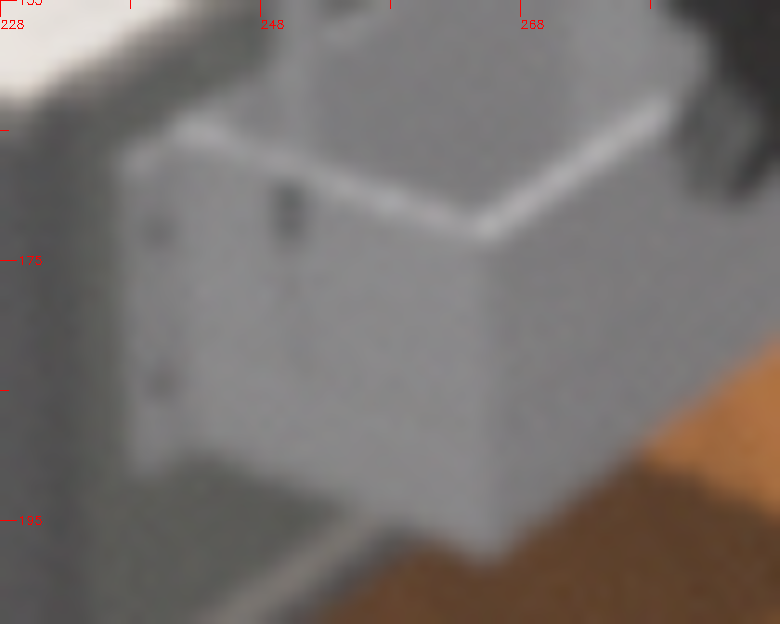

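```bash
cat > pf.py <<'E'
from fit import *
def pf(tag,B):
    s=load(tag)
    def r(v):
        M=R.from_euler('ZY',[v[0],v[1]]).as_matrix()
        return np.concatenate([proj(s,np.array([v[2],v[3],250])+M@(np.array(P)-[12,0,160]))[0]-q for P,q in B])
    f=least_squares(r,[2.24,0,578,168],loss='soft_l1'); d=np.array([f.x[2],f.x[3],0])-H
    print(tag,'yaw,pitch',np.degrees(f.x[:2]).round(2),'bar',f.x[2:].round(1),'out',round(float(-d@u),1),'perp',round(float(d@[-u[1],u[0],0]),1),r(f.x).reshape(-1,2).round(1).tolist())
E
python3 - <<'E'
from pf import *
pf('side14',[((-50,88,95),(265.2,172.3)),((-50,88,0),(265,198)),((50,110,95),(237.3,167.8)),((50,110,0),(238.5,191.5)),((12,85,165),(249.7,148)),((12,-85,165),(281,130.3))])
E
```

```text
side14 yaw,pitch [126.08   1.98] bar [572.3 177.9] out 34.8 perp -1.7 [[-0.4, 0.5], [0.5, -0.3], [-0.2, -0.8], [0.1, 0.0], [0.1, 0.1], [-0.2, 0.5]]
```

The bar is now about 35 mm out, which is right for home with the panel pressed about 4 mm. The tip is lifting slightly (Fz −2.6) and pulling sideways by about 3 N, so I'll relieve both.

```bash

python3 -m inch '[{"x":0.008,"y":0.006,"z":0.0035,"wx":0,"wy":0,"wz":0},{"x":0,"y":0,"z":0,"wx":0,"wy":0,"wz":0}]' -1 >/dev/null; python3 -c "from h import *; st();o,M=T();print(M.T@o['force'])"
python3 -m inch '[{"x":0.006,"y":0.006,"z":0.003,"wx":0,"wy":0,"wz":0},{"x":0,"y":0,"z":0,"wx":0,"wy":0,"wz":0}]' -1 >/dev/null; python3 -c "from h import *; st();o,M=T();print(M.T@o['force'])"
```

```text
t 24.0 out -100.89 z 163.1 F [ 5.3 -6.4 -1.6] Fu -8.3 tau [-1.73 -1.6  -0.12]
[-2.05368537  0.1184635   8.2010545 ]
t 24.25 out -100.88 z 162.8 F [ 5.1 -7.  -1.9] Fu -8.67 tau [-1.86 -1.37  0.02]
[-1.89730966 -0.39688356  8.67690485]
```

```bash

python3 -m inch '[{"x":0.0113,"y":0,"z":0.0053,"wx":0,"wy":0,"wz":0},{"x":0,"y":0,"z":0,"wx":0,"wy":0,"wz":0}]' -1 >/dev/null; python3 -c "from h import *; st()"
python3 -m inch '[{"x":0.0113,"y":0,"z":0.0053,"wx":0,"wy":0,"wz":0},{"x":0,"y":0,"z":0,"wx":0,"wy":0,"wz":0}]' -1 >/dev/null; python3 -c "from h import *; st()"
python3 -c "from h import *
snap('side','side15'); crop('side15',228,125,60,50,13,'s15a');crop('side15',228,155,60,48,13,'s15b')"
```

```text
t 24.5 out -100.85 z 162.4 F [ 4.1 -7.2 -0.9] Fu -8.15 tau [-1.82 -1.28 -0.04]
t 24.75 out -100.8 z 162.2 F [ 3.4 -7.6  2.9] Fu -8.12 tau [-1.53 -0.89  0.16]
```

View pics/s15a.png

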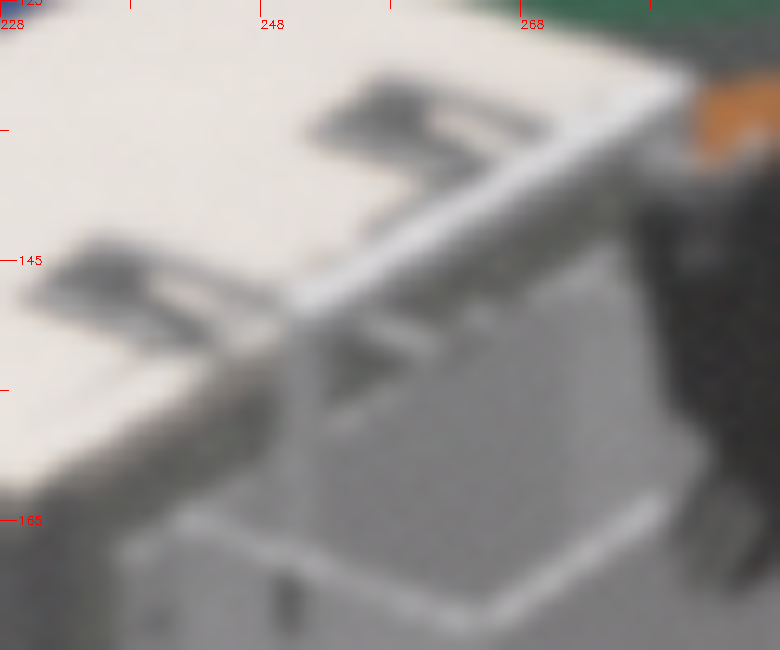

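View pics/s15b.png

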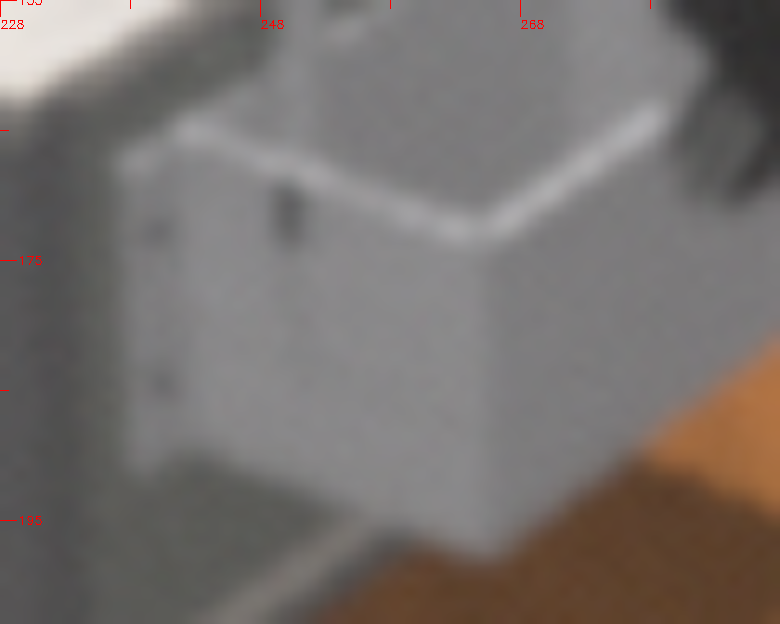

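The bin looks unchanged, still flat and square to the panel, while Fz went from −0.9 to +2.9. Now up to 10 N.

```bash

python3 -m inch '[{"x":0.006,"y":0,"z":-0.025,"wx":0,"wy":0,"wz":0},{"x":0,"y":0,"z":0,"wx":0,"wy":0,"wz":0}]' -1 >/dev/null; python3 -c "from h import *; st()"
python3 -m inch '[{"x":0,"y":0,"z":0,"wx":0,"wy":0,"wz":0}]' -1 >/dev/null; python3 -c "from h import *; st()"
python3 -m inch '[{"x":0,"y":0,"z":0,"wx":0,"wy":0,"wz":0}]' -1 >/dev/null; python3 -c "from h import *; st()"
```

```text
t 25.05 out -100.09 z 162.2 F [ 5.  -8.7  1.2] Fu -9.87 tau [-1.89 -1.25  0.11]
t 25.18 out -100.09 z 162.3 F [ 5.3 -8.5  0.7] Fu -9.91 tau [-1.84 -1.19  0.11]
t 25.3 out -100.07 z 162.3 F [ 5.6 -8.3  0.7] Fu -9.99 tau [-1.81 -1.23  0.09]
```

Steady at about 9.9 N with hardly any vertical force. I'll hold it for over 3 s.

```bash

Z='{"x":0,"y":0,"z":0,"wx":0,"wy":0,"wz":0}'
python3 -m inch '[{"x":0,"y":0,"z":0,"wx":0,"wy":0,"wz":0},{"x":0,"y":0,"z":0,"wx":0,"wy":0,"wz":0},{"x":0,"y":0,"z":0,"wx":0,"wy":0,"wz":0},{"x":0,"y":0,"z":0,"wx":0,"wy":0,"wz":0},{"x":0,"y":0,"z":0,"wx":0,"wy":0,"wz":0},{"x":0,"y":0,"z":0,"wx":0,"wy":0,"wz":0},{"x":0,"y":0,"z":0,"wx":0,"wy":0,"wz":0},{"x":0,"y":0,"z":0,"wx":0,"wy":0,"wz":0},{"x":0,"y":0,"z":0,"wx":0,"wy":0,"wz":0},{"x":0,"y":0,"z":0,"wx":0,"wy":0,"wz":0},{"x":0,"y":0,"z":0,"wx":0,"wy":0,"wz":0},{"x":0,"y":0,"z":0,"wx":0,"wy":0,"wz":0}]' >/dev/null;python3 -c "
from h import *; st()
snap('side','side16'); snap('top','top16'); crop('side16',205,110,110,95,7,'s16')
t0=load('side13')
"
```

```text
t 26.8 out -100.1 z 162.3 F [ 6.  -9.   1.4] Fu -10.8 tau [-1.89 -1.22  0.08]
```

View pics/s16.png

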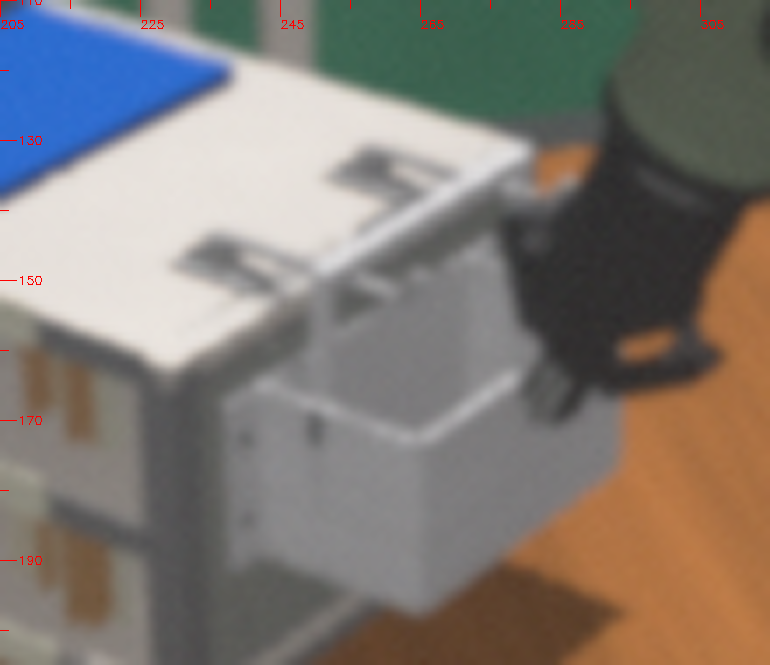

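View pics/top16.png

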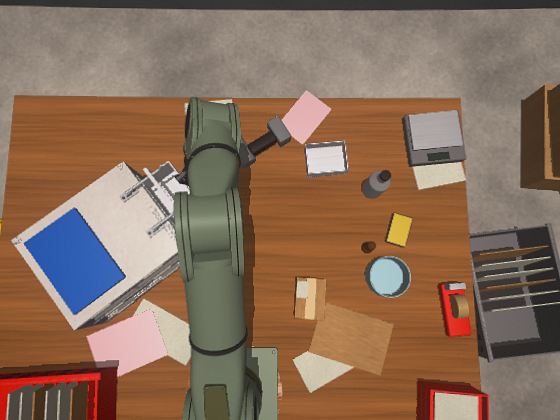

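```bash
python3 - <<'E'
from pf import *
pf('side16',[((-50,88,95),(265,172.5)),((-50,88,0),(264.8,197.7)),((50,110,95),(237,167.7)),((50,110,0),(238,191.5)),((-50,-88,0),(292.5,176.8)),((12,85,165),(249.7,148)),((12,-85,165),(280.8,130.5))])
s=load('side16'); 
p=H-u*45
for th_ in (-2,0,2):
  M=R.from_euler('ZY',[128.6,th_],degrees=True).as_matrix()
  q=proj(s,np.array([H[0]-u[0]*33,H[1]-u[1]*33,250])+(M@(np.array([(-50,88,95),(-50,88,0),(50,110,95),(50,110,0),(12,85,165),(-50,-88,0)])-[12,0,160]).T).T); print(th_,q.round(1).tolist())
E
python3 - <<'E'
from h import *
crop('side16',228,125,60,50,13,'s16a');crop('side16',228,155,60,48,13,'s16b')
E
```

```text
side16 yaw,pitch [127.75   0.32] bar [571.  178.3] out 33.7 perp -0.9 [[-0.1, 0.6], [0.2, -0.0], [-0.2, -0.7], [-0.3, -0.3], [1.1, -0.2], [0.4, 0.4], [-1.0, 0.1]]
-2 [[264.4, 173.6], [263.5, 197.7], [236.1, 166.6], [236.2, 190.5], [250.1, 148.5], [291.6, 176.5]]
0 [[265.0, 173.2], [264.9, 197.7], [236.7, 167.1], [237.5, 191.4], [250.0, 148.5], [293.0, 176.5]]
2 [[265.6, 172.9], [266.2, 197.7], [237.2, 167.7], [238.8, 192.2], [250.0, 148.5], [294.3, 176.4]]
```

View pics/s16b.png

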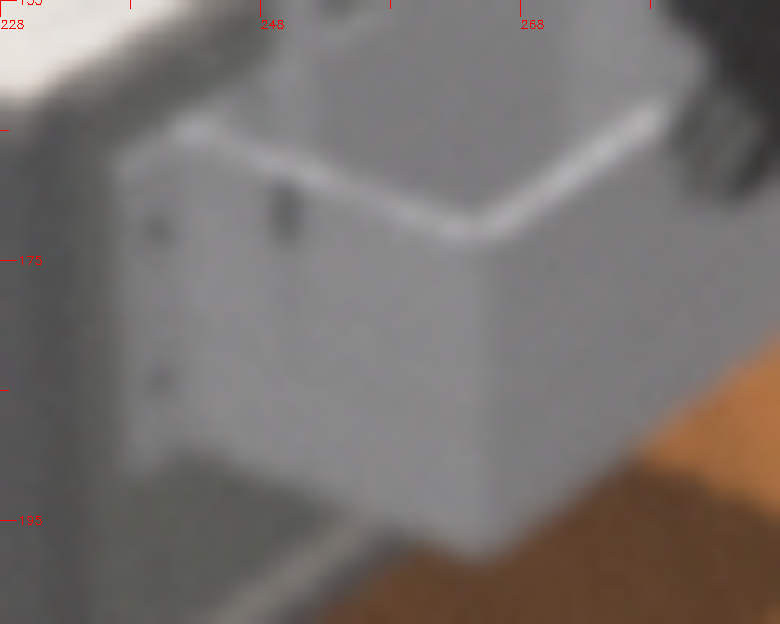

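The fit gives pitch 0.3°, yaw within 1° of the panel, and the bar 33.7 mm out (33 expected at 10 N), so the bin is home flat. I'll finish the hold and hand in.

```bash

python3 -m inch '[{"x":0,"y":0,"z":0,"wx":0,"wy":0,"wz":0},{"x":0,"y":0,"z":0,"wx":0,"wy":0,"wz":0},{"x":0,"y":0,"z":0,"wx":0,"wy":0,"wz":0},{"x":0,"y":0,"z":0,"wx":0,"wy":0,"wz":0},{"x":0,"y":0,"z":0,"wx":0,"wy":0,"wz":0},{"x":0,"y":0,"z":0,"wx":0,"wy":0,"wz":0},{"x":0,"y":0,"z":0,"wx":0,"wy":0,"wz":0},{"x":0,"y":0,"z":0,"wx":0,"wy":0,"wz":0},{"x":0,"y":0,"z":0,"wx":0,"wy":0,"wz":0},{"x":0,"y":0,"z":0,"wx":0,"wy":0,"wz":0},{"x":0,"y":0,"z":0,"wx":0,"wy":0,"wz":0},{"x":0,"y":0,"z":0,"wx":0,"wy":0,"wz":0}]' >/dev/null;python3 -c "
from h import *; st()"
python3 -m inch '[{"x":0,"y":0,"z":0,"wx":0,"wy":0,"wz":0},{"x":0,"y":0,"z":0,"wx":0,"wy":0,"wz":0},{"x":0,"y":0,"z":0,"wx":0,"wy":0,"wz":0},{"x":0,"y":0,"z":0,"wx":0,"wy":0,"wz":0},{"x":0,"y":0,"z":0,"wx":0,"wy":0,"wz":0},{"x":0,"y":0,"z":0,"wx":0,"wy":0,"wz":0},{"x":0,"y":0,"z":0,"wx":0,"wy":0,"wz":0},{"x":0,"y":0,"z":0,"wx":0,"wy":0,"wz":0},{"x":0,"y":0,"z":0,"wx":0,"wy":0,"wz":0},{"x":0,"y":0,"z":0,"wx":0,"wy":0,"wz":0},{"x":0,"y":0,"z":0,"wx":0,"wy":0,"wz":0},{"x":0,"y":0,"z":0,"wx":0,"wy":0,"wz":0}]' >/dev/null;python3 -c "
from h import *; st()
a=load('side16')['img'].astype(int); b=snap('side','side17')['img'].astype(int)
print('changed px',(abs(a-b).max(2)>40).sum())
st(); print(arm.close_job())"
```

```text
t 28.4 out -100.09 z 162.3 F [ 5.5 -9.1  1. ] Fu -10.53 tau [-1.77 -1.23  0.07]
t 29.9 out -100.08 z 162.3 F [ 5.8 -8.7  1.7] Fu -10.38 tau [-1.9  -1.23  0.09]
changed px 0
t 29.95 out -100.09 z 162.3 F [ 5.5 -8.1  1. ] Fu -9.73 tau [-1.86 -1.22  0.06]
the job is handed in; nothing more can be done
None
```

The bin hangs by its bar on both hooks, with its back flat against the end panel, and I handed the job in at about 30 s with the arm still pressing.

- **Push:** it held between 9.7 and 10.8 N for about 5 s, including a zero offset of about 0.3 N. The fingertips are about 25 mm above the front point. I raised the force gradually and never saw more than about 11 N, against the panel or otherwise while pressing.
- **Correction on the way:** on the first push to about 9 N, the camera fit showed the bin leaning about 1.4° with its bottom edge in, because the fingertip's friction was pulling the front down. Raising and easing the tip let the bar slide in and the bin go flat.
- **Last checks:** the side camera fit gives a pitch of 0.3° and a yaw within 1° of the panel. The bar is 33.7 mm out from the unpressed panel, where about 33 is expected at 10 N. The bar is on both hooks, and two side pictures about 3 s apart during the hold showed no change.
- **Bystanders:** the ones I could see in the last top view look undisturbed; the arm hid the dish and part of the driver.
- **Disagreements:** the two cameras differed by up to about 8 mm on the bin's position, so I relied more on the side camera, which matched the arm to within about 2 mm. An intermediate fit read 2° the other way, but I count that as reading error because its yaw was also off.

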